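# Mix a sample tube and hold the mirror so the camera sees it

## Task

Take the orange-capped tube out of the rack, lower it through the mixer's white guide ring and, still holding it, press it down until the sprung pad is fully depressed; keep it down for about a second, then let go so that the tube stands upright by itself in the ring. Then swing the sprung mirror by its yellow peg until the camera's reflected red sight beam falls on the middle of the tube, so that the camera sees the orange band, and finish while still holding the mirror at that angle (let go, it springs back). Leave the other tubes, the bottles and the beaker where they are.

Things in the scene. Friction and masses are not known exactly. Their poses are not given: they have to be found in the camera images.
- tube: The sample tube to be mixed: upright, frosted, flat-footed, 118 tall, body 29 diameter, with an orange screw cap (34 diameter, the top 18 mm, rigid; a good grip, its middle 109 above the foot) and an orange band round the body. About 40 to 85 g. Origin: centre of the foot; z along the tube to the cap. At the start it stands in one of the rack's three places.
- band (a point): Centre of the orange band on the tube's axis, 68 above the foot (band 26 high). With the tube standing on the mixer's raised pad it is 130 above the table, the height of the sight beam.
- rack: Cream fixed rack, 215 (x) by 86 (y), 55 high; origin: centre of the underside. Three places along x, at (-62,-6), (0,6), (62,-6). Tubes stand on its lower plate, 10 above the table, through 34 wide holes in the upper plate, whose top is 55 above the table; lift a tube 50 or more to free it. Neighbours are 63 apart, so take a cap with one finger on either y side.
- tube_blue: Bystander: same tube with blue cap and band, in another place of the rack. Origin: centre of the foot.
- tube_grey: Bystander: same tube with grey cap and band, in another place of the rack. Origin: centre of the foot.
- mixer: Grey touch mixer, fixed to the table, housing 130 by 120 and 50 high. A white square guide plate (62 by 62, its top 92 above the table, 10 thick, round hole 36 wide) stands on four posts above the sprung pad. Origin: centre of the underside, straight below the pad and hole; z up.
- pad_top (a point): Centre of the pad's top face (black rubber disc, 34 diameter), 62 above the table when up, centred below the hole. It moves down with the pad.
- pad (a joint): How far the mixer pad is pressed down, m: 0 up, 0.008 fully depressed (a stop). Sprung: starts to give at 3 N, about 8 N at the stop; comes up again by itself, and carries a free tube fully raised.
- station: Viewing station, fixed: dark base plate, mirror post at one end, black camera on a post at the other. Origin: at table height under the mirror's upright turning axis; x points from mirror to camera, z up. The camera (44 wide, top 152 above table, lens 182 from the axis) looks along -x at the mirror's middle, 130 above the table. The red beam is only light and can be passed through.
- mirror (a joint): Angle of the mirror, rad, 0 to 1.2: 0 at rest; grows clockwise seen from above. At value a, the mirror's outward face normal points a + 0.21 rad clockwise of the station's x. A spring turns it back to 0 when let go (0.3 N m per rad, plus 0.015 N m; so 1 to 4 N at the peg).
- peg (a point): Mid-grip of the mirror's yellow peg: upright, round, 16 diameter, point 130 and peg top 145 above the table, on a thin arm (top 100.5 above table) 90 behind the mirror's axis, opposite to its face normal. At joint value a it lies at pi - a - 0.21 rad (anticlockwise from station x) on that circle. Mirror 66 wide, upright over the axis, top 162 above table. The peg may turn between the fingers.
- sight (a point): Reflected line of sight: starts on the mirror's turning axis 130 above the table and runs level along this frame's own x, drawn as a thin red beam 500 long. It turns clockwise by twice the mirror's angle: at joint value a it points 2a + 0.42 rad clockwise of the station's x. The camera sees what lies on it.
- bottle_a: Bystander: white wide-mouth jar with white cap, 58 diameter, 110 tall. Origin: centre of the underside.
- bottle_b: Bystander: white jar with blue cap, 48 diameter, 90 tall. Origin: centre of the underside.
- beaker: Bystander: open glass beaker, 68 wide, 85 tall. Origin: centre of the underside.
There are look-alikes about, which are no part of the job. What is shaped like the mixer but green or pink is not meant.

How it is judged:
By the outcome, as a careful person would: the job done as asked, in the order asked, and still so for the second after the job is handed in, while the arm keeps its last pose, push and grip.
It also fails if it takes over 54 s, if anything falls off the work surface, if the arm or the gripper's body presses on something with over 40 N, if the wrist force passes 120 N, or if a joint passes its speed limit or range.

## Robot

A 7-joint arm with a two-finger parallel gripper is mounted at the origin on the work surface. World frame = base frame: x ahead of the robot, y to its left, z up, the work surface at z = 0. Lengths are in m, angles in rad, forces in N, time in s.
With the tool pointing down it reaches from about 0.425 to 0.925 m from the base axis. Payload 6.8 kg.
Tool frame: the origin (TCP) lies at the very end of the fingers, on their centre line; the grasp point (between the pads) lies 19 mm behind it (hold_point_z is the distance from the TCP to the grasp point, in m); z points along the fingers, y is the direction in which the jaws open and shut (so a half turn about z gives the same grasp; the last joint's range is limited). The gripper opens to 85 mm and grips with 20 to 120 N. Pads are 22 mm wide; open, the fingers measure 114 mm over their backs; the gripper's body (76 mm by 85 mm) begins 54 mm behind the grasp point. The pads swing forward as they close: fully open they stand 13 mm farther back than shut.
Start: joints at [1.028, 0.477, 0.022, 1.555, -0.011, 1.109, -0.083], TCP at [0.284, -0.612, 0.231] pointing down, gripper open.
Joint ranges: [-2.96, 2.96], [-0.34, 2.1], [-1.41, 1.46], [0.24, 2.44], [-1.37, 4.51], [0.17, 1.92], [-2.96, 2.96]. Speed limits (rad/s): [2.39, 2.39, 3.14, 3.14, 3.14, 3.14, 3.14].

## Interface

Orientations are given as a unit quaternion [w, x, y, z].
In Python, from station import get_obs, read_camera, calibration, hand_in, regions_of, hold_point_z gives the robot as it stands.
- The arm moves only by the tool send_rows, never from a script. Its argument "motion" is text: rows parted by semicolons, each of 7 numbers parted by spaces: the shift along the world's x, y, z in cm, then the turn, a rotation vector about the world's x, y, z in degrees, then the closure, from 0 (fully open) to 1 (shut). In form: dx dy dz rx ry rz fingers; .... A call has 1 to 20 rows; each row shifts and turns the pose as measured when the row begins; what a row does not reach is not made up. A row lasts 1/12 s, in which the tool goes at most 41.7 mm and 7.16 degrees, less where a joint would pass 70% of its speed; a pose out of reach is approached as far as the arm can. A call is refused whole if a number of a shift passes 4.17 or a number of a turn 7.16, either way. A call with a gripper value outside its range is refused whole. The fingers move at their own pace and stop on an object; "newtons" is the grip in N (left out, the last holds). Time passes only in rows, so rows that do not move let the fingers close. It gives the time, the measured TCP pose, the force and the opening at its end, in the units of the state.
- get_obs(): the state, without advancing time (a new reading comes with each control period).
- read_camera(name): name is "scene" or "top" or "wrist"; returns the picture (384x512x3 uint8, red, green, blue); there is no depth.
- calibration(name): a dict with "mtx" (3x3 intrinsics, pixels), "R" (3x3) and "t" (3): a world point X has camera coordinates R X + t; the wrist camera has in their place "hand_eye" (4x4, takes a point from camera to tool coordinates, whose origin is the TCP and whose axes are the flange's). Camera axes: x right, y down, z forward; pixel columns grow to the right and rows downward; lengths in m; the calibration is good to about 2 mm. A picture is of the moment at which its call begins: read the wrist's pose just before it. calibration takes no time and is no camera call.
- hand_in(): hands the job in, once; it reports no verdict.
Trained networks look in the newest picture that a camera, given by its name, has taken for a name from the list of things; names that differ only in an ending like _2 or _b are one class to them, and where a whole thing is asked for, a point or a joint stands for the part that bears it (a point fixed in the world has none). Each returns a list of dicts, best first, with "conf" (0 to 1); they miss things now and then, are a little off and sometimes report something else, mostly with a low value. They report only what shows in the picture. A call takes as long as a camera call. They do not tell look-alikes from the thing itself.
- regions_of(thing, camera): "region" (384x512 bool, what is visible of it) and "point" ([column, row] in pixels, amid what is visible of it).
The state is a dict: "t": time; "q": joint angles; "joint_vel": joint speeds; "joint_torque": joint torques, N m; "eef_pos": TCP position; "tool_rot": TCP orientation; "contact_force": force on the tool from outside, world axes, zero at the start; "torque": the same for the moment, N m; "gripper_width": opening from 0.0 (shut) to 1.0 (fully open).
Only numpy, scipy, OpenCV 4.12 (cv2) and the standard library are available. Lean on these libraries where they do the work, as an engineer would, in place of code of your own. Each camera call takes 0.05 s, during which the arm holds its last target.

## Working session

There is one attempt and no reset: what is moved stays moved. The work goes in short steps, Python scripts to look and compute and a tool call to move; the robot and the scene stay as the last step left them, time stands still between calls to the robot, and variables do not carry over. Pictures are saved under pics/ and viewed, and the job is handed in when it is done.

Besides the shell and the picture viewer there is one more tool, called after ">>>" as name(argument=value, ...) on one line, values as JSON. send_rows: Moves the arm, as the interface text tells. Its arguments: {"type":"object","properties":{"motion":{"type":"string"},"newtons":{"type":"number"}},"required":["motion"]}

```bash
mkdir -p pics; ls; python3 - <<'E'
from station import *
import cv2
o=get_obs();print({k:o[k] for k in('t','q','eef_pos','tool_rot','contact_force','gripper_width')},hold_point_z)
for n in('scene','top'):
    im=read_camera(n);cv2.imwrite(f'pics/{n}0.png',cv2.resize(im[:,:,::-1],(800,600),interpolation=cv2.INTER_CUBIC));c=calibration(n);print(n,c)
print(calibration('wrist'))
E
```

```text
pics
{'t': 0.0, 'q': array([ 1.0278846 ,  0.47781771,  0.02235912,  1.5564573 , -0.01148695,
        1.10931098, -0.08310473]), 'eef_pos': array([ 0.28405547, -0.61166018,  0.23031183]), 'tool_rot': array([-8.89862552e-04,  9.76459274e-01,  2.15699828e-01, -2.78530000e-04]), 'contact_force': array([-0.69342284,  0.41491015, -0.49783996]), 'gripper_width': 0.9982801543565109} 0.0187
scene {'mtx': array([[412.4987261 ,   0.        , 259.27654873],
       [  0.        , 412.4987261 , 187.78034628],
       [  0.        ,   0.        ,   1.        ]]), 'R': array([[ 0.14926782,  0.98878216, -0.00538198],
       [ 0.78844384, -0.12230569, -0.60282471],
       [-0.59672056,  0.08573895, -0.7978555 ]]), 't': array([ 0.01612543, -0.38100205,  1.27973526])}
top {'mtx': array([[445.37525957,   0.        , 256.97488728],
       [  0.        , 445.37525957, 191.02712097],
       [  0.        ,   0.        ,   1.        ]]), 'R': array([[ 0.00398938, -0.99993169,  0.01098657],
       [-0.9973455 , -0.00477738, -0.07265756],
       [ 0.07270509, -0.01066755, -0.99729643]]), 't': array([-0.10660741,  0.53511279,  1.24693881])}
{'mtx': array([[294.46447313,   0.        , 259.91967774],
       [  0.        , 294.46447313, 191.37487526],
       [  0.        ,   0.        ,   1.        ]]), 'hand_eye': array([[ 4.50810830e-04, -9.49339754e-01, -3.14251220e-01,
         8.15149606e-02],
       [ 9.99999455e-01,  1.32014725e-04,  1.03574382e-03,
        -1.14008202e-03],
       [-9.41786993e-04, -3.14251515e-01,  9.49339296e-01,
        -1.42603486e-01],
       [ 0.00000000e+00,  0.00000000e+00,  0.00000000e+00,
         1.00000000e+00]])}
```

View pics/scene0.png

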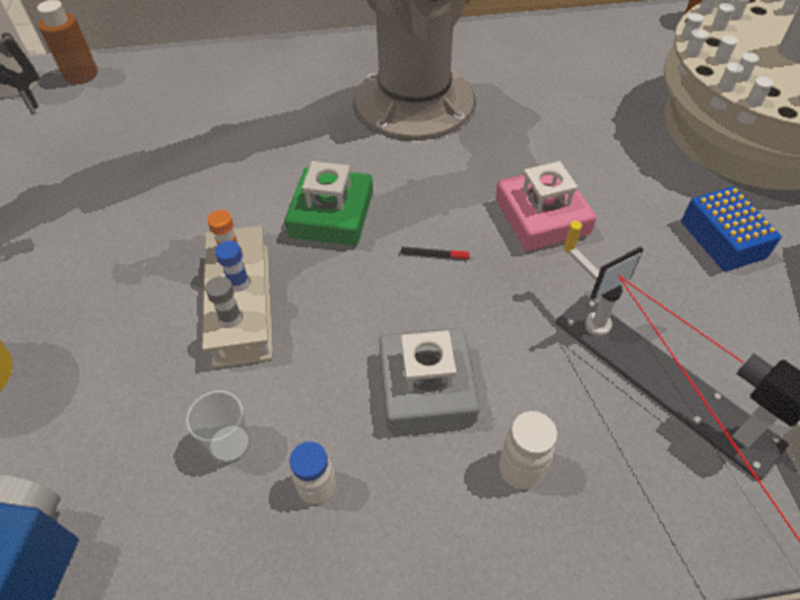

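View pics/top0.png

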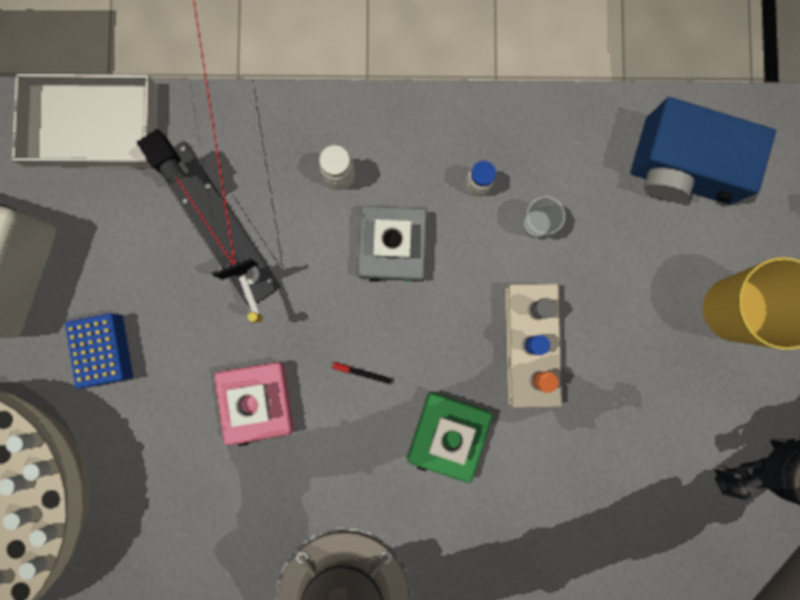

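```bash
cat > h.py <<'E'
from station import *
import numpy as np, cv2
def back(cam,uv,z):
    c=calibration(cam);R=c['R'];t=c['t']
    d=R.T@np.linalg.inv(c['mtx'])@np.array([uv[0],uv[1],1.]);o=-R.T@t
    return o+d*(z-o[2])/d[2]
def proj(cam,X):
    c=calibration(cam);p=c['mtx']@(c['R']@np.array(X)+c['t']);return p[:2]/p[2]
def crop(im,u,v,r,name,s=8):
    u,v=int(u),int(v);k=im[max(0,v-r):v+r,max(0,u-r):u+r,::-1];cv2.imwrite(name,cv2.resize(k,None,fx=s,fy=s,interpolation=cv2.INTER_CUBIC))
E
python3 - <<'E'
from h import *
for cam in('top','scene'):
    im=read_camera(cam);np.save(f'{cam}0.npy',im)
    for th in('tube','mixer','peg','mirror','pad_top','rack','bottle_a','beaker','station'):
        for r in regions_of(th,cam)[:6]:
            m=r['region'];c=im[m].mean(0).astype(int)
            print(cam,th,round(r['conf'],2),np.round(r['point'],1),m.sum(),c)
print(get_obs()['t'])
E
```

```text
top tube 0.59 [348.1 240.8] 181 [172  98  59]
top mixer 0.87 [288.7 278.3] 2142 [ 81 123  83]
top mixer 0.86 [255.  157.1] 2117 [127 128 122]
top mixer 0.77 [163.  260.1] 2184 [181 128 136]
top peg 0.92 [152.4 176. ] 340 [90 86 74]
top peg 0.41 [135.7 141.7] 3228 [70 64 62]
top peg 0.25 [251.2 155.5] 97 [40 39 36]
top mirror 0.91 [157.7 177. ] 317 [93 89 76]
top mirror 0.48 [249.7 153.2] 98 [40 39 36]
top pad_top 0.51 [286.1 282. ] 102 [50 98 57]
top pad_top 0.45 [156.8 256.7] 96 [158  97 109]
top rack 0.6 [337.  222.6] 2193 [170 160 139]
top bottle_a 0.88 [213.9 104.5] 498 [165 162 148]
top bottle_a 0.53 [308.4 113.3] 340 [ 74  90 126]
top beaker 0.95 [346.  142.4] 568 [120 122 117]
top beaker 0.73 [249.7 156. ] 91 [40 39 36]
top station 0.68 [134.4 141.3] 3284 [70 65 63]
scene tube 0.65 [141.8 143.5] 246 [167 103  63]
scene mixer 0.89 [212.4 130.6] 2266 [ 82 119  81]
scene mixer 0.78 [274.2 243.1] 3623 [135 131 126]
scene mixer 0.63 [345.9 131.5] 2331 [167 116 124]
scene peg 0.63 [388.4 170.5] 773 [113 107  94]
scene mirror 0.97 [390.1 166.9] 842 [114 107  94]
scene pad_top 0.58 [272.5 227.1] 67 [64 60 56]
scene pad_top 0.55 [350.6 131.8] 16 [132  78  87]
scene rack 0.69 [157.7 201.1] 2419 [168 155 136]
scene bottle_a 0.94 [201.4 303.5] 933 [ 96 110 141]
scene bottle_a 0.66 [336.4 288.9] 1314 [167 159 148]
scene bottle_a 0.46 [508.  341.9] 11 [183  86  83]
scene bottle_a 0.16 [387.8 170.7] 772 [113 106  93]
scene beaker 0.8 [140.3 270.4] 1396 [141 140 135]
scene station 0.85 [437.7 243.1] 6991 [88 80 78]
1.1
```

```bash
python3 - <<'E'
from h import *
T=np.load('top0.npy');S=np.load('scene0.npy')
for n,im in(('top',T),('scene',S)):
    hsv=cv2.cvtColor(im,cv2.COLOR_RGB2HSV);h,s,v=cv2.split(hsv)
    for nm,m in(('orange',(h>4)&(h<17)&(s>150)&(v>100)),('yellow',(h>20)&(h<32)&(s>150)&(v>90)),('red',((h<4)|(h>176))&(s>140)),('white',(s<40)&(v>165))):
        k,l,st,ce=cv2.connectedComponentsWithStats(m.astype(np.uint8))
        print(n,nm,[(st[i,:4].tolist(),int(st[i,4]),ce[i].round(1).tolist()) for i in range(1,k) if st[i,4]>12][:12])
a=np.hstack([cv2.resize(T[y-32:y+32,x-32:x+32],(390,390),interpolation=cv2.INTER_CUBIC) for x,y in((253,155),(348,238))])
b=np.hstack([cv2.resize(T[y-32:y+32,x-32:x+32] if 0 else S[ys-32:ys+32,xs-32:xs+32],(195*2,195),interpolation=cv2.INTER_CUBIC) for xs,ys in((274,235),(145,150)) for x,y in [(0,0)]])
cv2.imwrite('pics/c1.png',a[:,:,::-1])
a=np.hstack([cv2.resize(I[y-40:y+40,x-40:x+40],(390,390),interpolation=cv2.INTER_CUBIC) for I,x,y in((S,274,235),(S,145,160))])
cv2.imwrite('pics/c2.png',a[:,:,::-1])
a=np.hstack([cv2.resize(I[y-50:y+50,x-50:x+50],(390,390),interpolation=cv2.INTER_CUBIC) for I,x,y in((T,140,160),(S,390,180))])
cv2.imwrite('pics/c3.png',a[:,:,::-1])
E
```

```text
top orange [([341, 238, 16, 13], 155, [349.0, 243.9])]
top yellow [([451, 166, 61, 57], 2754, [485.1, 195.0]), ([160, 201, 7, 4], 23, [163.0, 202.7])]
top red [([145, 159, 6, 10], 23, [148.0, 164.5]), ([213, 232, 11, 6], 42, [218.1, 234.8])]
top white [([54, 48, 40, 2], 41, [74.0, 48.0]), ([25, 55, 69, 48], 3171, [58.7, 78.2]), ([205, 93, 19, 19], 277, [213.6, 101.7]), ([0, 134, 6, 21], 75, [1.6, 141.7]), ([239, 140, 24, 24], 376, [250.5, 151.7]), ([154, 177, 11, 23], 93, [158.8, 187.6]), ([145, 246, 27, 27], 386, [157.9, 259.0]), ([276, 269, 27, 28], 337, [289.0, 282.2]), ([3, 278, 11, 12], 96, [8.4, 283.7]), ([14, 296, 11, 11], 87, [19.0, 301.4]), ([0, 306, 9, 12], 88, [3.5, 311.4]), ([1, 329, 11, 11], 94, [6.4, 333.8])]
scene orange [([25, 9, 23, 11], 93, [36.7, 15.7]), ([133, 135, 16, 15], 186, [140.5, 141.8])]
scene yellow [([361, 142, 11, 19], 101, [366.2, 150.1]), ([0, 219, 8, 31], 156, [2.5, 233.8])]
scene red [([288, 160, 12, 6], 53, [293.8, 162.6]), ([416, 206, 10, 15], 19, [420.3, 212.6]), ([429, 225, 83, 122], 218, [470.4, 285.7])]
scene white [([24, 0, 15, 8], 91, [31.0, 3.4]), ([461, 2, 9, 5], 36, [464.8, 4.1]), ([440, 8, 10, 6], 45, [444.9, 10.5]), ([10, 12, 10, 9], 24, [13.5, 17.2]), ([443, 18, 10, 6], 46, [447.8, 20.9]), ([16, 21, 11, 12], 32, [21.1, 26.5]), ([462, 22, 11, 7], 52, [466.9, 24.8]), ([475, 33, 11, 7], 52, [479.8, 35.9]), ([465, 40, 11, 6], 55, [469.7, 42.5]), ([483, 49, 12, 7], 60, [488.9, 51.7]), ([194, 103, 30, 20], 324, [208.4, 112.4]), ([336, 103, 34, 23], 356, [352.4, 113.5])]
```

View pics/c1.png

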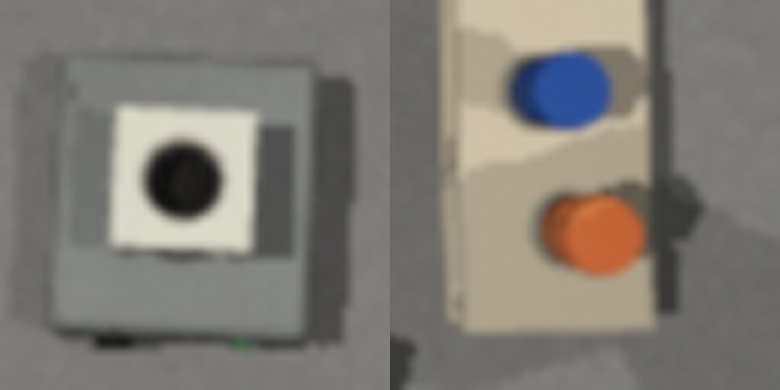

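View pics/c2.png

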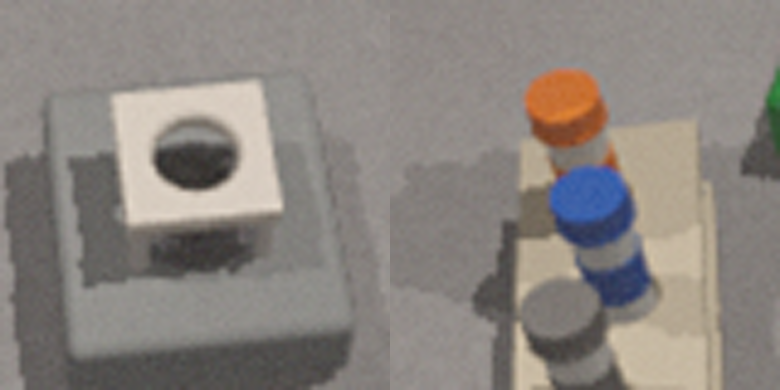

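View pics/c3.png

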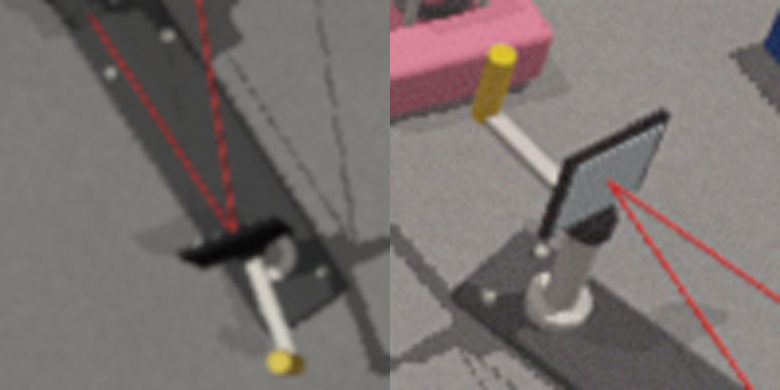

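```bash
python3 - <<'E'
from h import *
T=np.load('top0.npy').astype(int);S=np.load('scene0.npy').astype(int)
for nm,t,s,z in(('cap',(350.0,244.2),(140.5,139.1),.128),('hole',(250.6,152.1),(274.0,226),.092),('peg',(161.4,202.4),(368.3,143.4),.145)):
    print(nm,back('top',t,z).round(4),back('scene',s,z).round(4))
# mixer plate bbox in both cams
for cam,I in(('top',T),('scene',S)):
    c={'top':(250.6,152.1),'scene':(274,226)}[cam]
    sub=I[int(c[1])-30:int(c[1])+30,int(c[0])-30:int(c[0])+30].astype(np.uint8)
    hsv=cv2.cvtColor(sub,cv2.COLOR_RGB2HSV)
    g=sub.min(2)
    m=(g>(165 if cam=='top' else 185)).astype(np.uint8)
    cs,_=cv2.findContours(m,cv2.RETR_EXTERNAL,cv2.CHAIN_APPROX_NONE);k=max(cs,key=cv2.contourArea)
    r=cv2.minAreaRect(k);ap=cv2.approxPolyDP(cv2.convexHull(k),3,True)[:,0]+np.array([int(c[0])-30,int(c[1])-30])
    print(cam,ap.tolist());P=[back(cam,p,.092) for p in ap];print(np.round(P,4).tolist(),np.mean(P,0).round(4))
# red pixels
L={}
for cam,I in(('top',T),('scene',S)):
    red=(I[...,0]-np.maximum(I[...,1],I[...,2]))
    lo={'top':(110,0,160,168),'scene':(385,165,512,384)}[cam]
    ys,xs=np.nonzero(red>35);k=(xs>=lo[0])&(xs<lo[2])&(ys>=lo[1])&(ys<lo[3])
    W=np.array([back(cam,(x,y),.13)[:2] for x,y in zip(xs[k],ys[k])]);
    w=red[ys[k],xs[k]]
    # ransac two lines
    rng=np.random.default_rng(0);rem=np.ones(len(W),bool)
    for li in range(2):
        best=None
        idx=np.nonzero(rem)[0]
        for _ in range(600):
            a,b=W[rng.choice(idx,2,False)];d=b-a;n=np.linalg.norm(d)
            if n<.05:continue
            d/=n;dist=np.abs((W-a)@np.array([-d[1],d[0]]));q=(dist<.003)&rem
            if best is None or q.sum()>best.sum():best=q
        c=W[best].mean(0);u,s,v=np.linalg.svd(W[best]-c);d=v[0];print(cam,best.sum(),c.round(4),np.degrees(np.arctan2(d[1],d[0])).round(2),(s[1]/np.sqrt(best.sum())).round(4),W[best].min(0).round(3),W[best].max(0).round(3))
        L[cam,li]=(c,d);
        dist=np.abs((W-c)@np.array([-d[1],d[0]]));rem&=dist>.008
    (c1,d1),(c2,d2)=L[cam,0],L[cam,1]
    s=np.linalg.solve(np.array([d1,-d2]).T,c2-c1);print('axis',c1+s[0]*d1)
E
```

```text
cap [ 0.391  -0.3442  0.128 ] [ 0.3912 -0.3411  0.128 ]
hole [ 0.6356 -0.0859  0.092 ] [ 0.6371 -0.0824  0.092 ]
peg [0.4962 0.1409 0.145 ] [0.4964 0.1448 0.145 ]
top [[262, 142], [261, 163], [239, 161], [240, 141]]
[[0.6634, -0.1166, 0.092], [0.6061, -0.114, 0.092], [0.6112, -0.0547, 0.092], [0.6657, -0.057, 0.092]] [ 0.6366 -0.0856  0.092 ]
scene [[285, 212], [290, 237], [261, 239], [258, 215]]
[[0.6076, -0.0546, 0.092], [0.6665, -0.0559, 0.092], [0.6624, -0.1124, 0.092], [0.6064, -0.11, 0.092]] [ 0.6357 -0.0832  0.092 ]
top 313 [0.8061 0.2152] -170.09 0.0014 [0.589 0.175] [1.038 0.257]
top 101 [0.6627 0.2311] -146.03 0.0013 [0.597 0.189] [0.728 0.275]
axis [0.58057146 0.17576926]
scene 463 [0.7751 0.2131] 9.82 0.0014 [0.58  0.178] [0.931 0.242]
scene 168 [0.664  0.2363] 33.8 0.0014 [0.595 0.191] [0.73 0.28]
axis [0.57860996 0.17911609]
```

Top-picture candidates: the orange-capped tube is at (350,244), since the blue and grey caps are its neighbours in the rack. Of the mixers, the grey one with its hole at (251,152) is meant; the green at (289,278) and pink at (163,260) are look-alikes. The enlarged crops confirm both picks.

>>> send_rows(motion="1.1 2.7 0 0 0 6.5 0;1.1 2.7 0 0 0 6.5 0;1.1 2.7 0 0 0 6.5 0;1.1 2.7 0 0 0 6.5 0;1.1 2.7 0 0 0 6.5 0;1.1 2.7 0 0 0 6.5 0;1.1 2.7 0 0 0 6.5 0;1.1 2.7 0 0 0 6.5 0;1.1 2.7 0 0 0 6.5 0;1.1 2.7 0 0 0 6.5 0;0 0 0 0 0 0 0", newtons=40)

```text
t: 2.02
eef_pos: [0.3943, -0.332, 0.2322]
tool_rot: [0.004, 0.689, 0.725, -0.0]
contact_force: [0.4, 0.2, 0.0]
gripper_width: 1.003
```

```bash
cat >> h.py <<'E'
from scipy.spatial.transform import Rotation as Ro
def wback(uv,z,o):
    q=o['tool_rot'];R=Ro.from_quat([q[1],q[2],q[3],q[0]]).as_matrix();c=calibration('wrist');H=c['hand_eye']
    d=R@H[:3,:3]@np.linalg.inv(c['mtx'])@np.array([uv[0],uv[1],1.]);p=o['eef_pos']+R@H[:3,3]
    return p+d*(z-p[2])/d[2]
def yaw(o):
    q=o['tool_rot'];R=Ro.from_quat([q[1],q[2],q[3],q[0]]).as_matrix();return np.degrees(np.arctan2(R[1,1],R[0,1])),R[:,2]
E
python3 - <<'E'
from h import *
o=get_obs();im=read_camera('wrist');np.save('w1.npy',im)
cv2.imwrite('pics/w1.png',im[:,:,::-1]);print(o['eef_pos'],yaw(o))
hsv=cv2.cvtColor(im,cv2.COLOR_RGB2HSV);h,s,v=cv2.split(hsv);m=(h>4)&(h<17)&(s>150)&(v>100)
k,l,st,ce=cv2.connectedComponentsWithStats(m.astype(np.uint8));print([(st[i].tolist(),ce[i],wback(ce[i],.128,o)) for i in range(1,k) if st[i,4]>50])
E
```

```text
[ 0.39429512 -0.33202318  0.23223571] (np.float64(2.8660004144850615), array([ 0.00571561, -0.00593425, -0.99996606]))
[([236, 170, 36, 50, 454], array([254.4185022 , 186.29955947]), array([ 0.39021808, -0.32802104,  0.128     ]))]
```

View pics/w1.png

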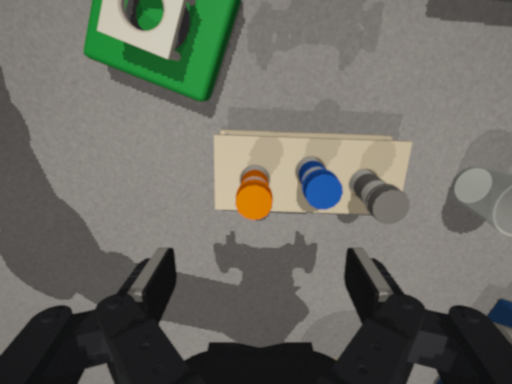

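The wrist picture shows the orange cap at (254,201), with blue at (320,187) and grey at (385,203). The row of places runs along world x, so the jaws must lie along world y. I'll turn about −93°.

>>> send_rows(motion="0 -0.1 0 0 0 -7.1 0;0 -0.1 0 0 0 -7.1 0;0 -0.1 0 0 0 -7.1 0;0 -0.1 0 0 0 -7.1 0;0 -0.1 0 0 0 -7.1 0;0 -0.1 0 0 0 -7.1 0;0 -0.1 0 0 0 -7.1 0;0 -0.1 0 0 0 -7.1 0;0 -0.1 0 0 0 -7.1 0;0 -0.1 0 0 0 -7.1 0;0 -0.1 0 0 0 -7.1 0;0 0 0 0 0 -7.1 0;0 0 0 0 0 -7.1 0;0 0 0 0 0 0 0")

```text
t: 3.23
eef_pos: [0.3863, -0.361, 0.2337]
tool_rot: [0.005, 1.0, -0.012, -0.006]
contact_force: [-0.1, -0.3, 0.1]
gripper_width: 1.0
```

```bash
python3 - <<'E'
from h import *
o=get_obs();im=read_camera('wrist');np.save('w2.npy',im)
cv2.imwrite('pics/w2.png',im[:,:,::-1]);print(o['eef_pos'],yaw(o),o['q'].round(2))
q=o['tool_rot'];R=Ro.from_quat([q[1],q[2],q[3],q[0]]).as_matrix()
want=np.array([[0,-1,0],[-1,0,0],[0,0,-1.]]).T
print('rotvec to level',np.degrees(Ro.from_matrix(want@R.T).as_rotvec()).round(2), R.round(3).tolist())
E
```

```text
[ 0.38627576 -0.36097137  0.23365633] (np.float64(-91.41726368335353), array([-0.01274949, -0.01000135, -0.9998687 ])) [ 0.69  0.24 -0.07  1.9   0.04  1.01 -1.  ]
rotvec to level [ -0.11  -1.02 -88.58] [[1.0, -0.025, -0.013], [-0.025, -1.0, -0.01], [-0.012, 0.01, -1.0]]
```

View pics/w2.png

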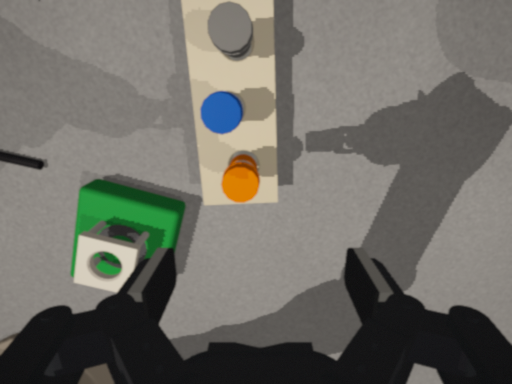

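```bash
cat >> h.py <<'E'
def lev(o,yw=-90.):
    q=o['tool_rot'];R=Ro.from_quat([q[1],q[2],q[3],q[0]]).as_matrix()
    a=np.radians(yw);y=np.array([np.cos(a),np.sin(a),0]);z=np.array([0,0,-1.]);W=np.array([np.cross(y,z),y,z]).T
    return np.degrees(Ro.from_matrix(W@R.T).as_rotvec()).round(2)
E
python3 - <<'E'
from h import *
o=get_obs()
for p in((241,184),(221,111),(230,27)):print(wback(p,.128,o).round(4))
print(lev(o))
E
```

```text
[ 0.391  -0.3444  0.128 ]
[ 0.4533 -0.3307  0.128 ]
[ 0.5136 -0.3411  0.128 ]
[ 0.59 -0.73  1.09]
```

>>> send_rows(motion="0.25 0.9 -1.5 0.6 -0.7 1.5 0;0.2 0.8 -1.5 0 0 1 0;0 0 -1.5 0 0 0 0;0 0 -1.5 0 0 0 0;0 0 0 0 0 0 0")

```text
t: 3.7
eef_pos: [0.3904, -0.3471, 0.1732]
tool_rot: [0.002, 1.0, 0.02, 0.002]
contact_force: [-0.2, 1.0, 0.1]
gripper_width: 0.998
```

```bash
python3 - <<'E'
from h import *
o=get_obs();im=read_camera('wrist')
cv2.imwrite('pics/w3.png',im[:,:,::-1]);print(o['eef_pos'],yaw(o),lev(o,-88.5))
E
```

```text
[ 0.39044622 -0.3471009   0.17323001] (np.float64(-87.68439748093363), array([ 0.00352398, -0.00349205, -0.99998769])) [ 0.2   0.2  -0.82]
```

View pics/w3.png

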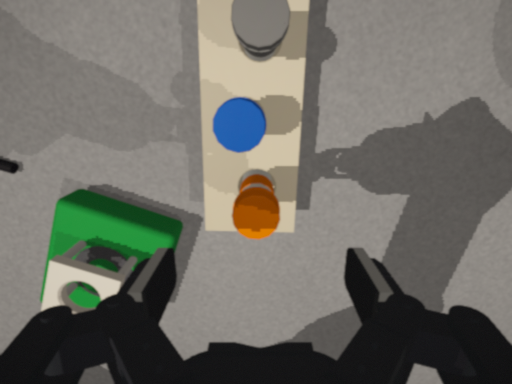

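>>> send_rows(motion="0.05 0.3 -1.5 0 0 -0.5 0;0 0 -1.5 0 0 0 0;0 0 -1.5 0 0 0 0;0 0 -1.5 0 0 0 0;0 0 -1.2 0 0 0 0;0 0 0 0 0 0 0")

```text
t: 4.25
eef_pos: [0.3947, -0.3502, 0.1072]
tool_rot: [0.006, 1.0, 0.019, 0.007]
contact_force: [-0.7, 0.9, 0.1]
gripper_width: 1.003
```

```bash
python3 - <<'E'
from h import *
o=get_obs();im=read_camera('wrist')
cv2.imwrite('pics/w4.png',im[:,:,::-1]);print(o['eef_pos'],lev(o,-88.5))
E
```

```text
[ 0.39468771 -0.3502434   0.10715216] [ 0.72  0.78 -0.7 ]
```

View pics/w4.png

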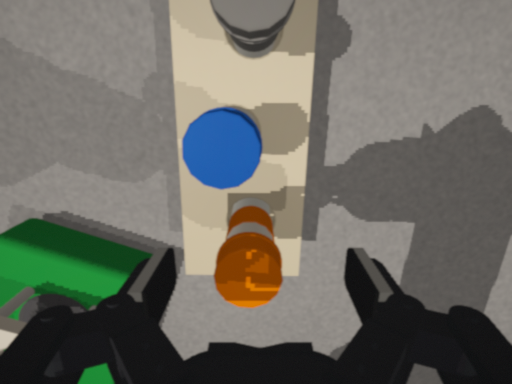

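>>> send_rows(motion="-0.35 0.6 -0.6 0.7 0.8 -0.5 0;0 0 0 0 0 0 0;0 0 0 0 0 0 0")

```text
t: 4.55
eef_pos: [0.393, -0.346, 0.105]
tool_rot: [0.002, 1.0, 0.015, 0.002]
contact_force: [-0.7, -1.2, 0.7]
gripper_width: 1.0
```

```bash
python3 - <<'E'
from h import *
o=get_obs();print(o['eef_pos'],lev(o,-88.5))
E
```

```text
[ 0.39301432 -0.34600057  0.10502594] [ 0.17  0.18 -0.17]
```

>>> send_rows(motion="-0.25 0.3 -0.6 0 0 0 0;-0.1 0.1 -0.3 0.2 0.2 0 0;0 0 0 0 0 0 0")

```text
t: 4.8
eef_pos: [0.3902, -0.3423, 0.097]
tool_rot: [0.001, 1.0, 0.015, 0.001]
contact_force: [-0.0, -0.1, 0.2]
gripper_width: 1.001
```

```bash
python3 - <<'E'
from h import *
o=get_obs();print(o['eef_pos'],lev(o,-88.5))
E
```

```text
[ 0.39019439 -0.34226208  0.09700021] [ 0.06  0.11 -0.2 ]
```

>>> send_rows(motion="0 -0.1 0.2 0 0 0 0.3;0 0 0 0 0 0 1;0 0 0 0 0 0 1;0 0 0 0 0 0 1;0 0 0 0 0 0 1;0 0 0 0 0 0 1;0 0 0 0 0 0 1;0 0 0 0 0 0 1", newtons=40)

```text
t: 5.47
eef_pos: [0.3903, -0.3435, 0.0996]
tool_rot: [0.001, 1.0, 0.015, 0.001]
contact_force: [0.1, -0.5, 0.6]
gripper_width: 0.383
```

```bash
python3 - <<'E'
from h import *
o=get_obs();print(o['eef_pos'],lev(o,-90))
E
```

```text
[ 0.39031814 -0.34347882  0.09955616] [ 0.08  0.13 -1.71]
```

>>> send_rows(motion="0 0 0.6 0 0 0 1;0 0 1.2 0 0 0 1;0 0 1.5 0 0 0 1;0 0 1.5 0 0 0 1;0 0 1.5 0 0 0 1;0 0 1.5 0 0 0 1;0 0 2 0 0 0 1;0 0 2 0 0 0 1;0 0 2 0 0 0 1;0 0 0 0 0 0 1")

```text
t: 6.3
eef_pos: [0.3877, -0.3416, 0.2451]
tool_rot: [-0.001, 1.0, 0.015, -0.001]
contact_force: [-0.2, -0.8, 0.0]
gripper_width: 0.384
```

```bash
python3 - <<'E'
from h import *
o=get_obs();print(o['eef_pos'],lev(o,-90),o['gripper_width']);im=read_camera('scene')
cv2.imwrite('pics/s1.png',cv2.resize(im[:,:,::-1],(800,600)))
E
```

```text
[ 0.38771621 -0.34164766  0.24511395] [-0.09 -0.08 -1.73] 0.3836254035841913
```

View pics/s1.png

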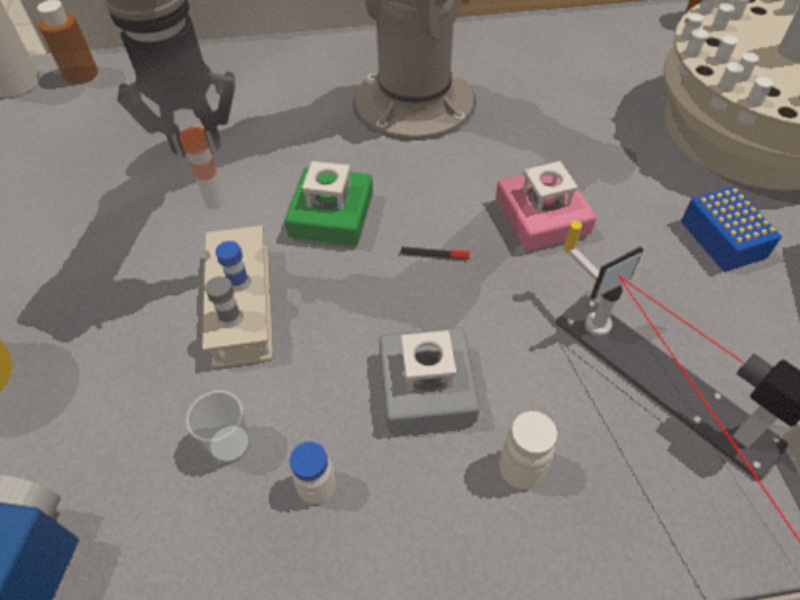

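>>> send_rows(motion="1.2 1.2 0 0 0 0 1;2.2 2.3 0 0 0 0 1;2.6 2.7 0 0 0 0 1;2.6 2.7 0 0 0 0 1;2.6 2.7 0 0 0 0 1;2.6 2.7 0 0 0 0 1;2.6 2.7 0 0 0 0 1;2.6 2.7 0 0 0 0 1;2.4 2.5 0 0 0 0 1;1.5 1.5 0 0 0 0 1;0.6 0.6 0 0 0 0 1;0 0 0 0 0 0 1;0 0 0 0 0 0 1")

```text
t: 7.43
eef_pos: [0.6185, -0.0849, 0.2298]
tool_rot: [-0.004, 1.0, 0.011, -0.012]
contact_force: [-1.5, -1.0, -0.0]
gripper_width: 0.384
```

```bash
python3 - <<'E'
from h import *
o=get_obs();print(o['eef_pos'],lev(o,-90),o['gripper_width'])
E
```

```text
[ 0.61853435 -0.08492549  0.22976066] [-0.45 -1.41 -1.23] 0.38359913529169504
```

>>> send_rows(motion="0.9 0 0 -0.3 -1 0 1;0.7 0 0 -0.2 -0.6 0 1;0 0 0 0 0 0 1;0 0 0 0 0 0 1")

```text
t: 7.77
eef_pos: [0.6325, -0.0918, 0.2289]
tool_rot: [0.003, 1.0, 0.007, 0.001]
contact_force: [0.1, -0.2, -0.9]
gripper_width: 0.382
```

```bash
python3 - <<'E'
from h import *
o=get_obs();print(o['eef_pos'],lev(o,-90),o['gripper_width'])
a=[read_camera(c) for c in('scene','top','wrist')]
for c,n in zip(a,('scene','top','wrist')):np.save(f'{n}2.npy',c)
print(proj('scene',[.636,-.0845,.092]),proj('top',[.636,-.0845,.092]))
k=[cv2.resize(a[0][170:260,225:315],(390,390),interpolation=cv2.INTER_CUBIC),cv2.resize(a[1][107:197,205:295],(390,390),interpolation=cv2.INTER_CUBIC)]
cv2.imwrite('pics/m1.png',np.hstack(k)[:,:,::-1]);cv2.imwrite('pics/w5.png',a[2][:,:,::-1])
E
```

```text
[ 0.63245411 -0.09183566  0.22885062] [ 0.31  0.16 -0.78] 0.38237294295760477
[272.87220289 225.6911946 ] [250.0978485  151.95457206]
```

View pics/m1.png

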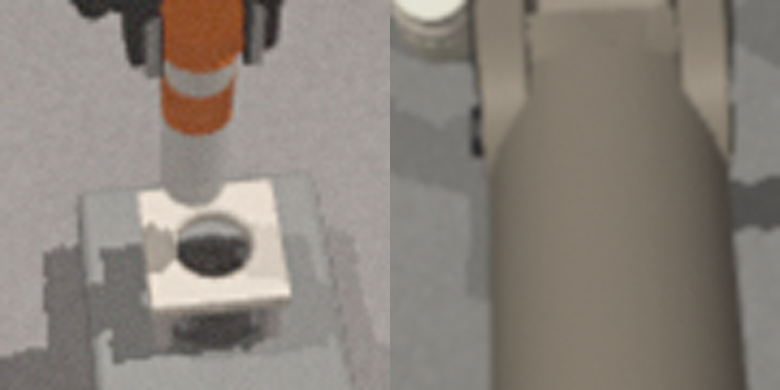

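View pics/w5.png

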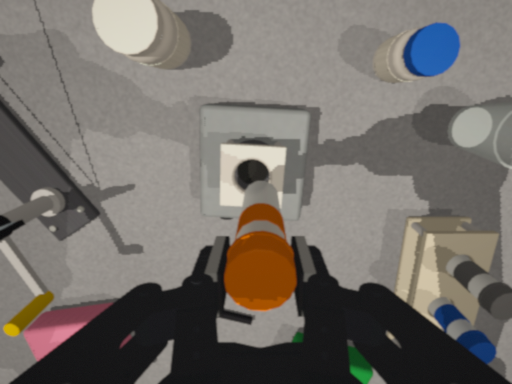

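```bash
python3 - <<'E'
from h import *
o=get_obs();im=np.load('wrist2.npy')
print(proj('scene',[.6325,-.0918,.1393]),back('scene',(268.4,214.3),.1393))
sub=im[120:240,190:320];cv2.imwrite('pics/w5c.png',cv2.resize(sub[:,:,::-1],None,fx=6,fy=5,interpolation=cv2.INTER_CUBIC) if 0 else cv2.resize(sub[:,:,::-1],None,fx=5,fy=5,interpolation=cv2.INTER_CUBIC))
for p in((221,144),(286,148),(283,206),(218,205),(252,174)):print(wback(p,.092,o).round(4))
E
```

```text
[269.29146909 211.44807805] [ 0.63862879 -0.09452426  0.1393    ]
[ 0.6683 -0.0533  0.092 ]
[ 0.6654 -0.1152  0.092 ]
[ 0.6062 -0.1146  0.092 ]
[ 0.6064 -0.0486  0.092 ]
[ 0.6393 -0.0829  0.092 ]
```

View pics/w5c.png

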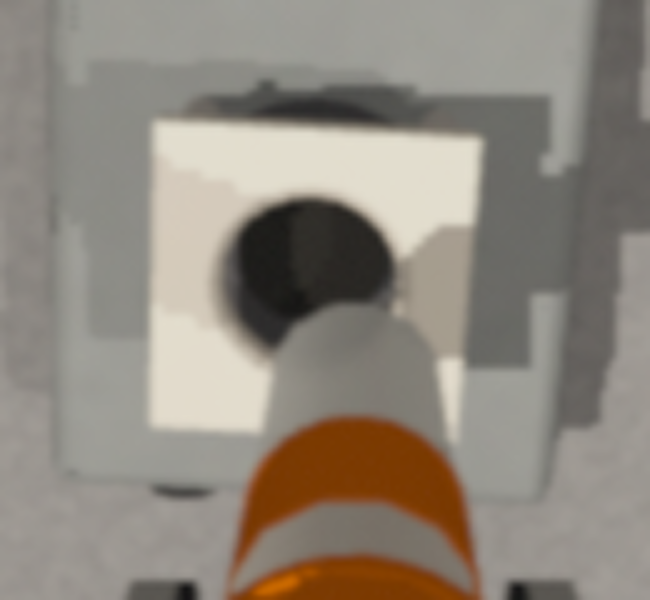

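>>> send_rows(motion="0.2 0.5 -0.8 0.2 0.1 0 1;0.15 0.4 -0.8 0 0 0 1;0 0 -0.8 0 0 0 1;0 0 0 0 0 0 1;0 0 0 0 0 0 1")

```text
t: 8.33
eef_pos: [0.6358, -0.0811, 0.2022]
tool_rot: [0.0, 1.0, 0.007, 0.0]
contact_force: [-0.2, -1.0, -0.6]
gripper_width: 0.38
```

```bash
cat > look.py <<'E'
from h import *
import sys
o=get_obs();print(o['t'],o['eef_pos'],lev(o,-90),o['gripper_width'],o['contact_force'])
a=read_camera('scene');w=read_camera('wrist')
k=[cv2.resize(a[180:250,235:305],(390,390),interpolation=cv2.INTER_CUBIC),cv2.resize(w[120:240,190:310],(390,390),interpolation=cv2.INTER_CUBIC)]
cv2.imwrite(f'pics/{sys.argv[1]}.png',np.hstack(k)[:,:,::-1])
E
python3 look.py m2
```

```text
8.3333 [ 0.63579178 -0.0810598   0.20219717] [ 0.05  0.03 -0.82] 0.3802378766492733 [-0.16119154 -1.04389292 -0.59814743]
```

View pics/m2.png

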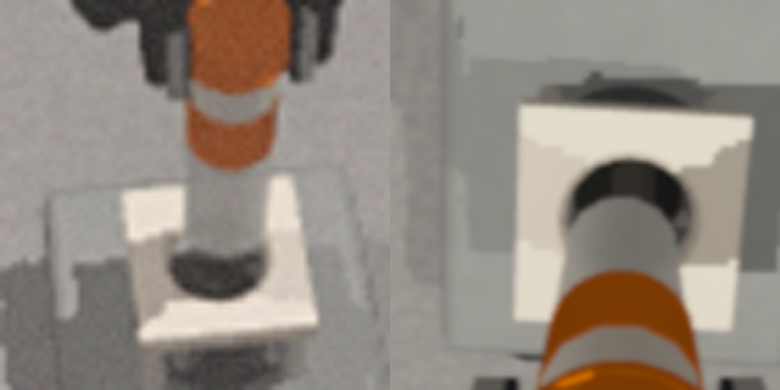

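>>> send_rows(motion="0 -0.3 -0.2 0 0 0 1;0 0 -0.7 0 0 0 1;0 0 -0.3 0 0 0 1;0 0 0 0 0 0 1")

```text
t: 8.77
eef_pos: [0.6363, -0.0852, 0.1902]
tool_rot: [0.001, 1.0, 0.007, 0.001]
contact_force: [-0.5, -0.2, -0.2]
gripper_width: 0.382
```

```bash
python3 look.py m3
```

```text
8.7667 [ 0.63628186 -0.08518091  0.19019502] [ 0.08  0.13 -0.77] 0.3821169807329724 [-0.54936301 -0.21045026 -0.20363862]
```

View pics/m3.png

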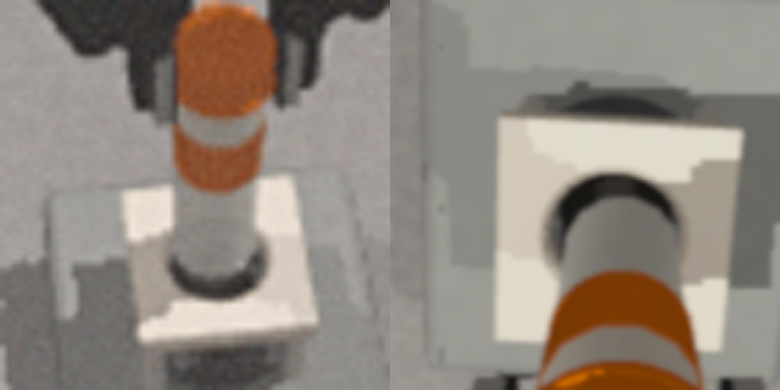

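>>> send_rows(motion="0 0.15 -0.5 0 0 0 1;0 0 -0.5 0 0 0 1;0 0 -0.5 0 0 0 1;0 0 0 0 0 0 1")

```text
t: 9.2
eef_pos: [0.6368, -0.0832, 0.1748]
tool_rot: [0.001, 1.0, 0.007, 0.002]
contact_force: [-0.1, -0.1, -0.5]
gripper_width: 0.381
```

```bash
python3 look.py m4
```

```text
9.2 [ 0.63678379 -0.0831694   0.17478899] [ 0.07  0.22 -0.79] 0.3814334338125382 [-0.13207214 -0.10191659 -0.4715868 ]
```

View pics/m4.png

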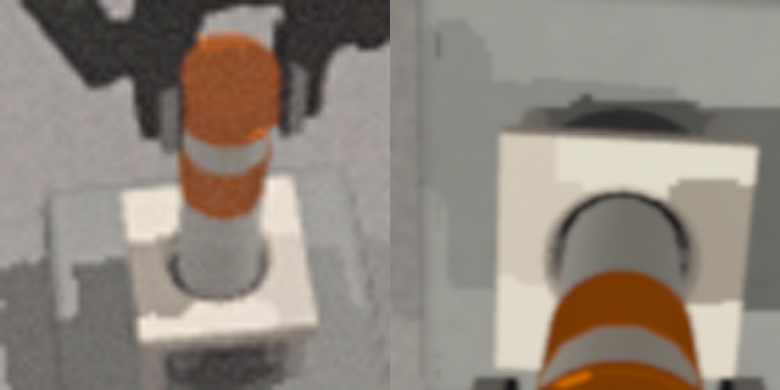

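>>> send_rows(motion="0 0 -0.5 0 0 0 1;0 0 -0.5 0 0 0 1;0 0 -0.5 0 0 0 1;0 0 -0.4 0 0 0 1;0 0 0 0 0 0 1", newtons=60)

```text
t: 9.72
eef_pos: [0.6376, -0.0833, 0.1552]
tool_rot: [0.001, 1.0, 0.007, 0.003]
contact_force: [0.3, -0.4, -0.6]
gripper_width: 0.379
```

```bash
python3 look.py m5
```

```text
9.7167 [ 0.63763178 -0.08334703  0.15522539] [ 0.09  0.34 -0.78] 0.37925812440093104 [ 0.27837492 -0.43299815 -0.58086967]
```

>>> send_rows(motion="-0.1 0 -0.4 0.1 0.3 0 1;0 0 -0.4 0 0 0 1;0 0 -0.4 0 0 0 1;0 0 0 0 0 0 1")

```text
t: 10.15
eef_pos: [0.6385, -0.0833, 0.1454]
tool_rot: [-0.0, 1.0, 0.007, 0.003]
contact_force: [-1.0, 0.3, 5.6]
gripper_width: 0.378
```

```bash
python3 look.py m6
```

```text
10.15 [ 0.6385371  -0.08331163  0.14544302] [-0.01  0.29 -0.76] 0.37849594160316324 [-0.97188998  0.31974373  5.60075067]
```

>>> send_rows(motion="-0.2 0 -0.3 0 0.3 0 1;-0.05 0 -0.4 0 0 0 1;0 0 -0.4 0 0 0 1")

```text
t: 10.5
eef_pos: [0.6422, -0.0833, 0.1434]
tool_rot: [0.0, 1.0, 0.006, 0.007]
contact_force: [-5.7, 0.7, 29.1]
gripper_width: 0.376
```

>>> send_rows(motion="-0.05 0 -0.3 0 0 0 1;0 0 -0.3 0 0 0 1")

```text
t: 10.67
eef_pos: [0.6443, -0.0832, 0.1435]
tool_rot: [0.001, 1.0, 0.006, 0.01]
contact_force: [-5.0, -0.2, 15.9]
gripper_width: 0.381
```

```bash
python3 look.py m7
```

```text
10.6667 [ 0.64433833 -0.08318653  0.14353638] [ 0.09  1.19 -0.71] 0.3810227470291228 [-5.01693704 -0.22585548 15.94410663]
```

View pics/m7.png

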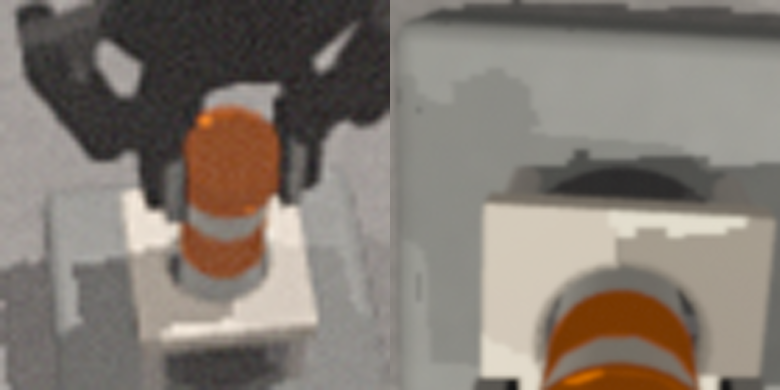

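>>> send_rows(motion="-0.3 0 -0.1 0 0.5 0 1;-0.3 0 -0.1 0 0.5 0 1;-0.2 0 -0.1 0 0.3 0 1")

```text
t: 11.02
eef_pos: [0.639, -0.0831, 0.1452]
tool_rot: [0.001, 1.0, 0.006, 0.002]
contact_force: [1.4, 0.1, 5.6]
gripper_width: 0.38
```

```bash
python3 look.py m8
```

```text
11.0167 [ 0.63897758 -0.08314027  0.14517813] [ 0.12  0.28 -0.71] 0.3803235905999664 [1.39569021 0.06440203 5.58029631]
```

>>> send_rows(motion="-0.25 0 -0.3 0 0.3 0 1;-0.25 0 -0.3 0 0.3 0 1;-0.2 0 -0.25 0 0.3 0 1;-0.2 0 -0.25 0 0.3 0 1")

```text
t: 11.45
eef_pos: [0.6395, -0.0831, 0.1434]
tool_rot: [0.001, 1.0, 0.006, 0.003]
contact_force: [-0.3, 0.1, 10.9]
gripper_width: 0.38
```

>>> send_rows(motion="-0.25 0 -0.3 0 0.3 0 1;-0.25 0 -0.3 0 0.3 0 1;-0.25 0 -0.3 0 0.3 0 1;-0.25 0 -0.3 0 0.3 0 1;-0.25 0 -0.3 0 0.3 0 1")

```text
t: 11.87
eef_pos: [0.64, -0.0829, 0.1434]
tool_rot: [0.002, 1.0, 0.006, 0.005]
contact_force: [-1.0, -1.0, 14.0]
gripper_width: 0.379
```

>>> send_rows(motion="-0.3 0 -0.3 0 0.3 0 1;-0.3 0 -0.3 0 0.3 0 1;-0.3 0 -0.3 0 0.3 0 1;-0.3 0 -0.3 0 0.3 0 1;-0.3 0 -0.3 0 0.3 0 1;-0.3 0 -0.3 0 0.3 0 1;-0.3 0 -0.3 0 0.3 0 1")

```text
t: 12.45
eef_pos: [0.6383, -0.0828, 0.1433]
tool_rot: [0.003, 1.0, 0.006, 0.01]
contact_force: [0.1, -0.3, 13.4]
gripper_width: 0.372
```

```bash
python3 look.py m9
```

```text
12.45 [ 0.63826503 -0.08276297  0.1433122 ] [ 0.38  1.16 -0.67] 0.37248470276777246 [ 0.10361657 -0.32974181 13.35300324]
```

View pics/m9.png

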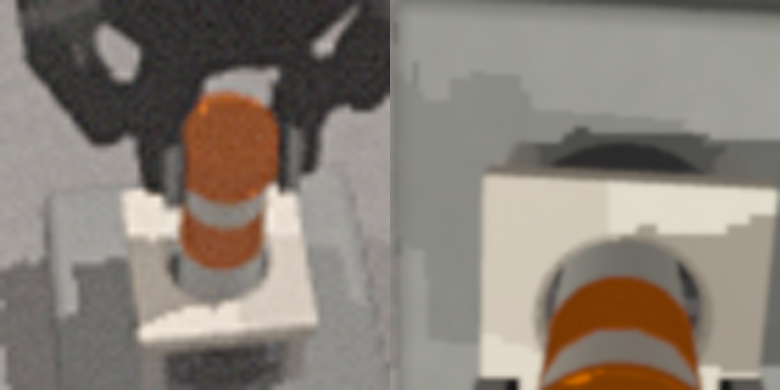

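>>> send_rows(motion="-0.1 0 0.2 0.2 0.5 0 1;-0.1 0 0.3 0.2 0.5 0 1;0 0 0.3 0 0.2 0 1;0 0 0 0 0 0 1", newtons=40)

```text
t: 12.88
eef_pos: [0.6393, -0.0835, 0.1549]
tool_rot: [0.0, 1.0, 0.006, 0.003]
contact_force: [-0.3, -0.6, -0.3]
gripper_width: 0.374
```

```bash
python3 look.py m10
```

```text
12.8833 [ 0.63927644 -0.08345757  0.15487813] [ 0.03  0.36 -0.65] 0.3742573190931418 [-0.30275343 -0.6072863  -0.29872606]
```

View pics/m10.png

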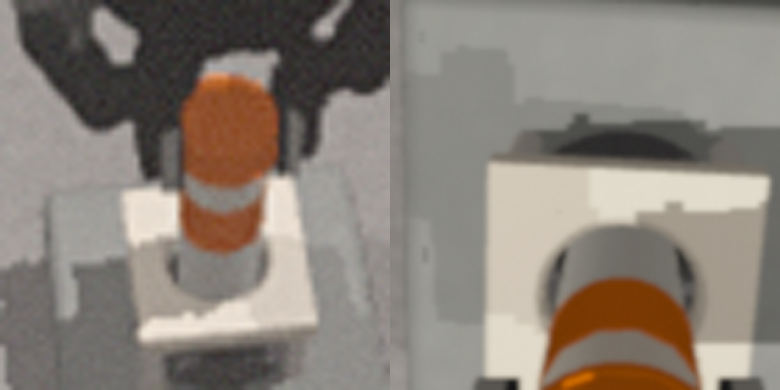

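>>> send_rows(motion="-0.3 0 -0.3 0 0.4 0 1;-0.1 0 -0.1 0 0 0 1;0 0 0 0 0 0 1")

```text
t: 13.23
eef_pos: [0.6346, -0.0833, 0.1491]
tool_rot: [0.0, 1.0, 0.006, -0.001]
contact_force: [1.5, -0.1, 4.3]
gripper_width: 0.378
```

```bash
python3 look.py m11
```

```text
13.2333 [ 0.63463763 -0.08332905  0.1491464 ] [ 0.02 -0.09 -0.66] 0.37761494596800793 [ 1.52546296 -0.07284642  4.26103943]
```

Slightly pressed again (4 N). I'll rise 2 mm, nudge x, and open.

>>> send_rows(motion="0.15 0 0.2 0 0 0 1;0 0 0 0 0 0 1;0 0 0 0 0 0 0.5;0 0 0 0 0 0 0.3;0 0 0 0 0 0 0.1;0 0 0 0 0 0 0")

```text
t: 13.83
eef_pos: [0.6343, -0.0829, 0.15]
tool_rot: [-0.0, 1.0, 0.006, -0.003]
contact_force: [0.2, 0.1, 0.2]
gripper_width: 0.907
```

```bash
python3 look.py m12
```

```text
13.8333 [ 0.63428282 -0.082939    0.14998563] [-0.   -0.38 -0.68] 0.9068368385709302 [0.16667455 0.14300305 0.23347763]
```

View pics/m12.png

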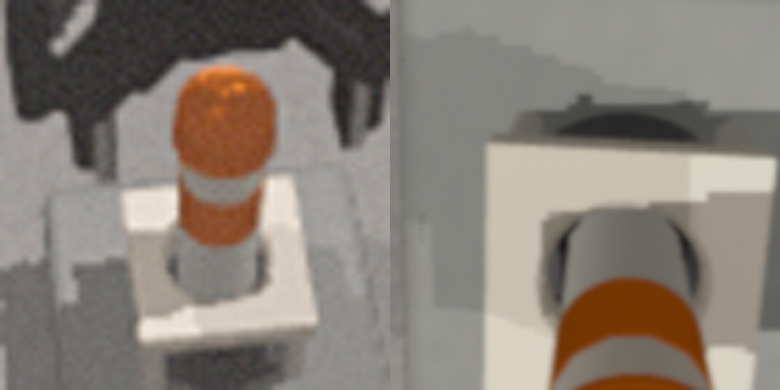

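>>> send_rows(motion="0 0 0.7 0 0 0 0;0 0 1.2 0 0 0 0;0 0 1.5 0 0 0 0;0 0 1.5 0 0 0 0;0 0 1.5 0 0 0 0;0 0 1.5 0 0 0 0;0 0 1 0 0 0 0;0 0 0 0 0 0 0")

```text
t: 14.6
eef_pos: [0.6339, -0.0827, 0.249]
tool_rot: [-0.0, 1.0, 0.006, -0.002]
contact_force: [-0.2, 0.1, 0.2]
gripper_width: 1.002
```

```bash
python3 - <<'E'
from h import *
o=get_obs();print(o['t'],o['eef_pos'],lev(o,-90),o['q'].round(2))
a=read_camera('scene');w=read_camera('wrist');np.save('scene3.npy',a)
cv2.imwrite('pics/s3.png',cv2.resize(a[60:300,130:450,::-1],(800,600),interpolation=cv2.INTER_CUBIC));cv2.imwrite('pics/w6.png',w[:,:,::-1])
E
```

```text
14.6 [ 0.63389233 -0.08274063  0.24898077] [-0.01 -0.28 -0.7 ] [ 0.21  0.42 -0.23  1.61  0.1   1.13 -1.61]
```

View pics/s3.png

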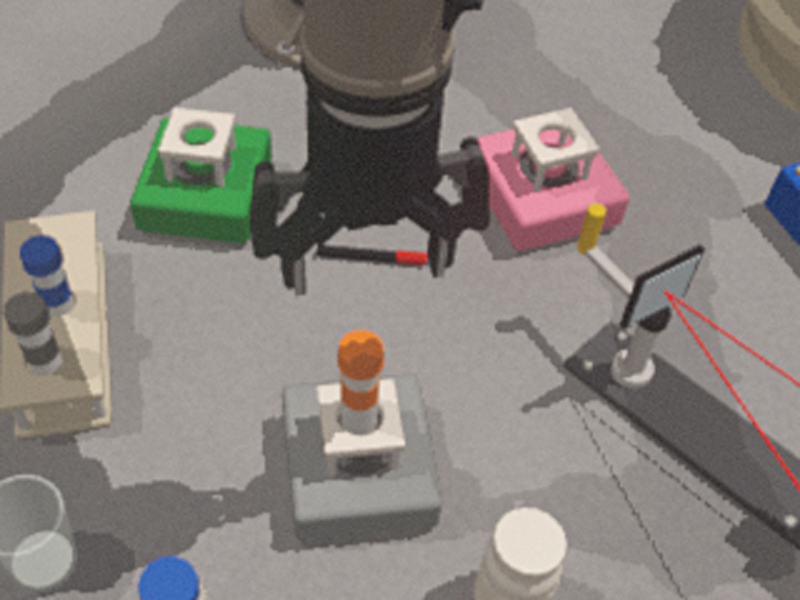

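View pics/w6.png

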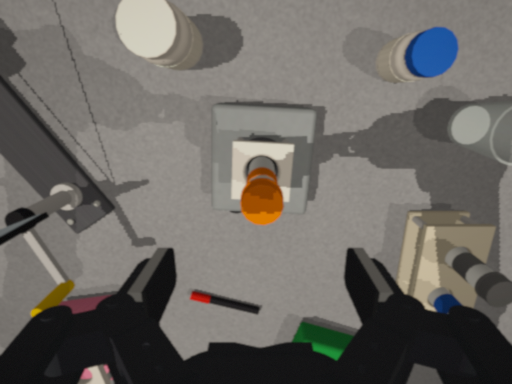

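>>> send_rows(motion="-0.7 1.2 0 0 0.2 0 0;-1.4 2.3 0 0 0 0 0;-1.4 2.3 0 0 0 0 0;-1.4 2.3 0 0 0 0 0;-1.4 2.3 0 0 0 0 0;-1.4 2.3 0 0 0 0 0;-1.4 2.3 0 0 0 0 0;-1.4 2.3 0 0 0 0 0;-1.4 2.3 0 0 0 0 0;-1.2 2 0 0 0 0 0;-0.5 1 0 0 0 0 0;0 0 0 0 0 0 0;0 0 0 0 0 0 0")

```text
t: 15.78
eef_pos: [0.4711, 0.1577, 0.2318]
tool_rot: [0.002, 1.0, 0.009, -0.02]
contact_force: [0.6, -0.7, 0.8]
gripper_width: 1.0
```

```bash
python3 - <<'E'
from h import *
o=get_obs();print(o['t'],o['eef_pos'],lev(o,-90),o['q'].round(2))
w=read_camera('wrist');np.save('w7.npy',w);cv2.imwrite('pics/w7.png',w[:,:,::-1])
t=read_camera('top');np.save('top3.npy',t);cv2.imwrite('pics/t3.png',cv2.resize(t[100:260,110:310,::-1],(800,640))[:600])
E
```

```text
15.7833 [0.47105817 0.15767944 0.2318453 ] [ 0.26 -2.32 -1.05] [-0.11  0.23 -0.38  1.92  0.08  1.04 -2.08]
```

View pics/w7.png

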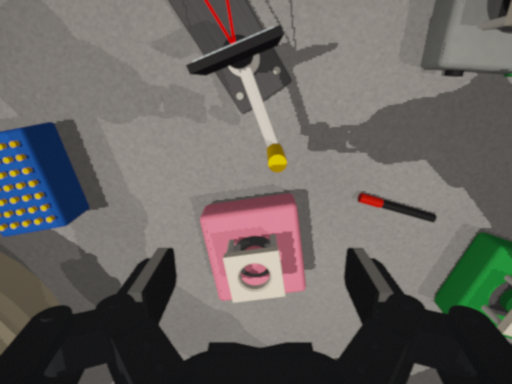

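View pics/t3.png

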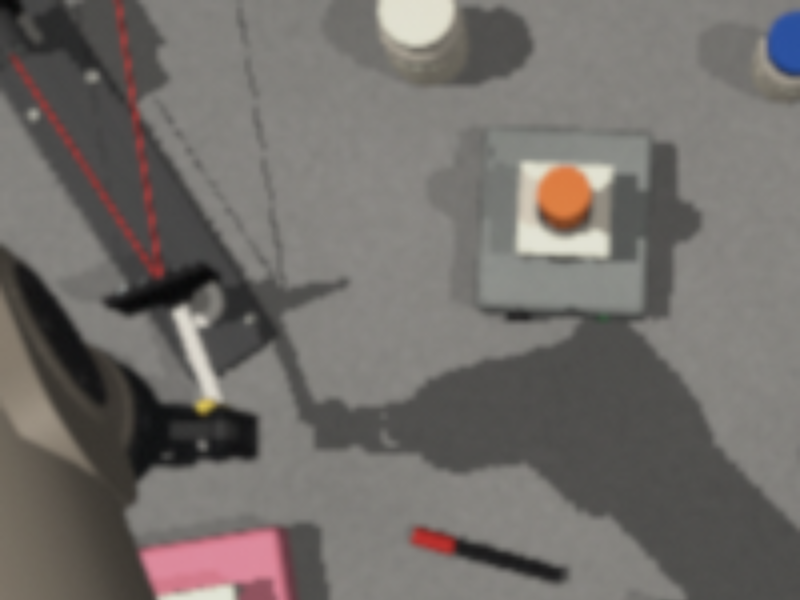

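```bash
python3 - <<'E'
from h import *
o=get_obs()
print('cap',back('top',(250.6,149.1),.18)); print('peg',wback((277,163),.145,o)); print('hit',wback((233,40),.13,o))
print(lev(o))
E
```

```text
cap [ 0.62899364 -0.08618007  0.18      ]
peg [0.49776454 0.14443039 0.145     ]
hit [0.58617866 0.17911409 0.13      ]
[ 0.25 -2.29 -0.92]
```

```bash
python3 - <<'E'
from h import *
print('scene',back('scene',(274.1,198.1),.18))
q=np.array([-0.0,1.0,.006,-.002]);q/=np.linalg.norm(q)
o=dict(eef_pos=np.array([.6339,-.0827,.249]),tool_rot=q)
w=cv2.imread('pics/w6.png')[:,:,::-1];print('wrist',wback((262,203),.18,o))
a=np.load('scene3.npy');t=np.load('top3.npy')
k=[cv2.resize(a[180:245,240:305],(390,390),interpolation=cv2.INTER_CUBIC),cv2.resize(t[125:177,225:277],(390,390),interpolation=cv2.INTER_CUBIC),cv2.resize(w[150:250,210:310],(390,390),interpolation=cv2.INTER_CUBIC)]
cv2.imwrite('pics/tilt.png',cv2.resize(np.hstack(k)[:,:,::-1],(798,266)))
E
```

```text
scene [ 0.63178353 -0.08337413  0.18      ]
wrist [ 0.6352696  -0.08315363  0.18      ]
```

View pics/tilt.png

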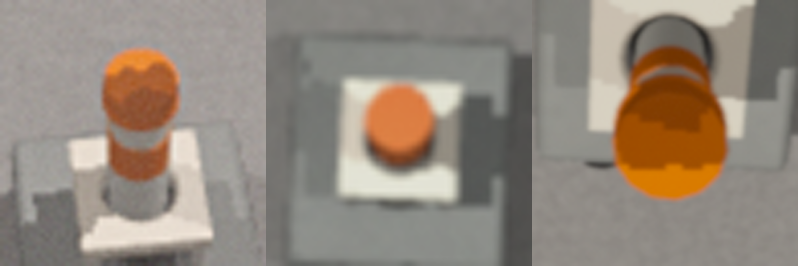

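```bash
python3 - <<'E'
from h import *
for x in(.630,.633,.636): print(x,proj('scene',[x,-.0835,.18]),proj('top',[x,-.0835,.18]))
print(proj('scene',[.636,-.0835,.175]))
t=np.load('top3.npy');a=np.load('scene3.npy')
for n,im,(u0,v0,u1,v1) in(('top',t,(225,125,277,177)),('scene',a,(240,180,305,245))):
    s=im[v0:v1,u0:u1].astype(int);m=((s[...,0]-s[...,2])>50).astype(np.uint8)
    ys,xs=np.nonzero(m);print(n,xs.min()+u0,xs.max()+u0,ys.min()+v0,ys.max()+v0,m.sum(),xs.mean()+u0,ys.mean()+v0)
    g=s.min(2);hole=((g<75)&(s.max(2)<95)).astype(np.uint8)
E
```

```text
0.63 [273.86525397 197.32369197] [249.53056238 148.69532908]
0.633 [274.1459034  198.64521782] [249.53680289 147.5077673 ]
0.636 [274.42789357 199.97305697] [249.54304095 146.32067032]
[274.36240352 201.55869971]
top 244 257 141 156 181 250.5303867403315 148.4364640883978
scene 265 283 192 223 451 273.80044345898006 205.9512195121951
```

>>> send_rows(motion="1 -0.5 -1 0.2 -1.2 0 0;1 -0.5 -1 0 -1 0 0;0.5 -0.3 -1 0 0 0 0;0 0 0 0 0 0 0")

```text
t: 16.22
eef_pos: [0.4998, 0.1389, 0.2005]
tool_rot: [0.001, 1.0, 0.005, 0.0]
contact_force: [-0.5, -1.2, -1.2]
gripper_width: 0.999
```

```bash
python3 - <<'E'
from h import *
o=get_obs();print(o['t'],o['eef_pos'],lev(o,-90))
w=read_camera('wrist');cv2.imwrite('pics/w8.png',w[:,:,::-1])
E
```

```text
16.2167 [0.49981923 0.13891645 0.20046302] [ 0.14  0.02 -0.54]
```

View pics/w8.png

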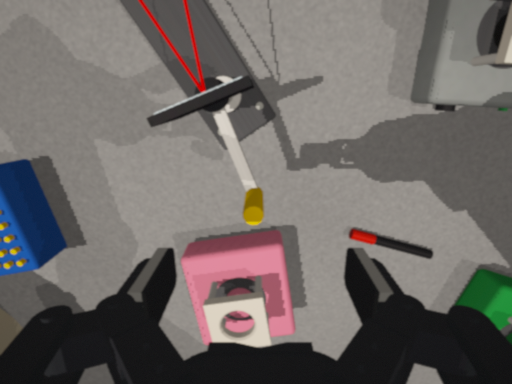

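>>> send_rows(motion="-0.3 0.4 -1 0 0 0 0;0 0 -1.3 0 0 0 0;0 0 -1.3 0 0 0 0;0 0 -1 0 0 0 0;0 0 0 0 0 0 0")

```text
t: 16.68
eef_pos: [0.4964, 0.1444, 0.1532]
tool_rot: [0.0, 1.0, 0.004, 0.001]
contact_force: [-0.9, -0.1, -0.5]
gripper_width: 1.0
```

```bash
python3 - <<'E'
from h import *
o=get_obs();print(o['t'],o['eef_pos'],lev(o,-90))
w=read_camera('wrist');cv2.imwrite('pics/w9.png',w[:,:,::-1])
hsv=cv2.cvtColor(w,cv2.COLOR_RGB2HSV);h,s,v=cv2.split(hsv);m=(h>18)&(h<32)&(s>150)&(v>60);m[:,:200]=0
k,l,st,ce=cv2.connectedComponentsWithStats(m.astype(np.uint8));print([(st[i].tolist(),ce[i]) for i in range(1,k) if st[i,4]>30])
E
```

```text
16.6833 [0.49635461 0.14442733 0.15324538] [ 0.03  0.07 -0.41]
[([248, 203, 26, 51, 1058], array([260.50850662, 229.15500945]))]
```

View pics/w9.png

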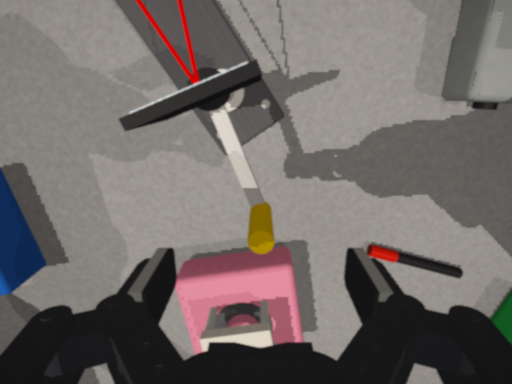

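Peg sits centred between the jaws (261,242). Descend to grip height.

>>> send_rows(motion="0 0 -1 0 0 0 0;0 0 -1 0 0 0 0;0 0 -1 0 0 0 0;0 0 -0.5 0 0 0 0;0 0 0 0 0 0 0")

```text
t: 17.15
eef_pos: [0.4975, 0.1456, 0.1172]
tool_rot: [-0.0, 1.0, 0.004, 0.002]
contact_force: [0.7, -0.9, -0.2]
gripper_width: 0.996
```

```bash
python3 - <<'E'
from h import *
o=get_obs();print(o['t'],o['eef_pos'],lev(o,-90))
w=read_camera('wrist');cv2.imwrite('pics/w10.png',w[:,:,::-1])
v=wback((262,262),.145,o);print(v)
E
```

```text
17.15 [0.49751509 0.1456295  0.11718562] [-0.05  0.26 -0.44]
[0.50721931 0.14593957 0.145     ]
```

View pics/w10.png

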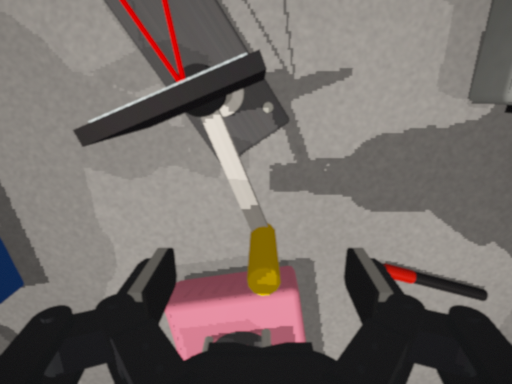

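>>> send_rows(motion="0 -0.1 -0.2 0 0 0 0.5;0 0 0 0 0 0 1;0 0 0 0 0 0 1;0 0 0 0 0 0 1;0 0 0 0 0 0 1;0 0 0 0 0 0 1;0 0 0 0 0 0 1;0 0 0 0 0 0 1;0 0 0 0 0 0 1", newtons=40)

```text
t: 17.95
eef_pos: [0.4986, 0.1447, 0.1166]
tool_rot: [-0.001, 1.0, 0.004, 0.004]
contact_force: [-0.9, 0.6, -1.6]
gripper_width: 0.174
```

```bash
python3 - <<'E'
from h import *
o=get_obs();print(o['t'],o['eef_pos'],lev(o,-90),o['contact_force'],o['gripper_width'])
w=read_camera('wrist');cv2.imwrite('pics/w11.png',w[:,:,::-1])
p=wback((263,283),.145,o);print(p)
E
```

```text
17.95 [0.49856397 0.14474163 0.11662114] [-0.09  0.4  -0.43] [-0.91350472  0.64214285 -1.57240655] 0.17429688680773942
[0.49764021 0.14447358 0.145     ]
```

View pics/w11.png

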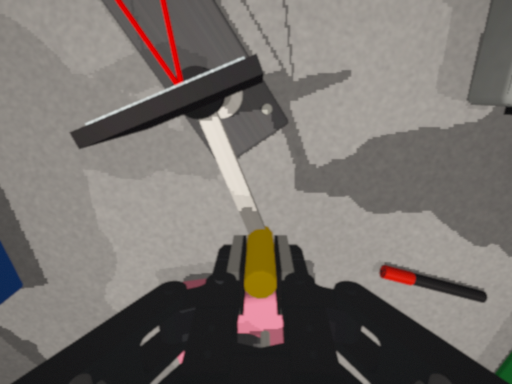

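>>> send_rows(motion="-0.25 0.7 0 0 0.3 0 1;-0.2 0.8 0 0 0 0 1;-0.15 0.8 0 0 0 0 1;-0.1 0.8 0 0 0 0 1;0 0.5 0 0 0 0 1;0 0 0 0 0 0 1")

```text
t: 18.5
eef_pos: [0.4894, 0.1778, 0.1165]
tool_rot: [0.003, 1.0, -0.001, -0.002]
contact_force: [2.3, -4.0, 1.1]
gripper_width: 0.171
```

```bash
python3 - <<'E'
from h import *
o=get_obs();p=o['eef_pos'];print(o['t'],p,lev(o,-90),o['contact_force'],o['gripper_width'],'r',np.hypot(p[0]-.5821,p[1]-.1782),'a',np.degrees(np.arctan2(p[1]-.1782,.5821-p[0]))+21.87)
E
```

```text
18.5 [0.48941456 0.1777638  0.11650313] [ 0.39 -0.22  0.07] [ 2.26041949 -3.96408337  1.05110252] 0.17146093988934016 r 0.09268646262482846 a 21.600356096333403
```

>>> send_rows(motion="0.1 0.8 0 0.3 0 0 1;0.2 0.8 0 0 0 0 1;0.25 0.8 0 0 0 0 1;0.3 0.6 0 0 0 0 1;0.1 0.2 0 0 0 0 1;0 0 0 0 0 0 1")

```text
t: 19.0
eef_pos: [0.4917, 0.2075, 0.1164]
tool_rot: [0.006, 1.0, -0.002, -0.009]
contact_force: [-0.6, -7.0, 2.4]
gripper_width: 0.172
```

```bash
cat > look2.py <<'E'
from h import *
import sys
o=get_obs();p=o['eef_pos'];print(o['t'],p,lev(o,-90),o['contact_force'],o['gripper_width'],'r',np.hypot(p[0]-.5821,p[1]-.1782),'a',np.degrees(np.arctan2(p[1]-.1782,.5821-p[0]))+21.87)
n=sys.argv[1];t=read_camera('top');s=read_camera('scene');np.save(n+'t.npy',t);np.save(n+'s.npy',s)
cv2.imwrite(f'pics/{n}t.png',cv2.resize(t[110:220,120:280,::-1],(800,550),interpolation=cv2.INTER_CUBIC))
cv2.imwrite(f'pics/{n}s.png',cv2.resize(s[140:250,250:410,::-1],(800,550),interpolation=cv2.INTER_CUBIC))
for cam,I in(('top',t.astype(int)),('scene',s.astype(int))):
    red=I[...,0]-np.maximum(I[...,1],I[...,2])
    ys,xs=np.nonzero((red>35)&(I[...,1]-I[...,2]<22));W=np.array([back(cam,(x,y),.13)[:2] for x,y in zip(xs,ys)])
    k=(W[:,1]<.165)&(W[:,1]>-.3)&(W[:,0]>.55)&(W[:,0]<.72);
    if cam=='scene' or 1:
        k&=~((abs(W[:,0]-.62)<.05)&(abs(W[:,1]+.083)<.035))
    W=W[k];print(cam,len(W))
    if len(W)>10:
        ln=cv2.fitLine(W.astype(np.float32),cv2.DIST_HUBER,0,1e-4,1e-4).ravel();d=ln[:2]*(-np.sign(ln[1]));x=ln[2]+d[0]/d[1]*(-.084-ln[3])
        print(' beam deg',np.degrees(np.arctan2(d[1],d[0])),'x at y=-.084:',x,'y range',W[:,1].min(),W[:,1].max())
E
python3 look2.py b1
```

```text
19.0 [0.49168659 0.20750996 0.11643344] [ 0.65 -1.09  0.23] [-0.6149421  -7.02907566  2.35905765] 0.17232055926282855 r 0.09504556089751179 a 39.83150722680169
top 271
 beam deg -72.78469 x at y=-.084: 0.66046596 y range -0.27878351128148326 0.1649482028070851Traceback (most recent call last):
  File "look2.py", line 9, in <module>
    ys,xs=np.nonzero((red>35)&(I[...,1]-I[...,2]<22));W=np.array([back(cam,(x,y),.13)[:2] for x,y in zip(xs,ys)])
                                                                  ~~~~^^^^^^^^^^^^^^^
  File "h.py", line 4, in back
    c=calibration(cam);R=c['R'];t=c['t']
ValueError: time passes only in moves, steps and waits
```

View pics/b1t.png

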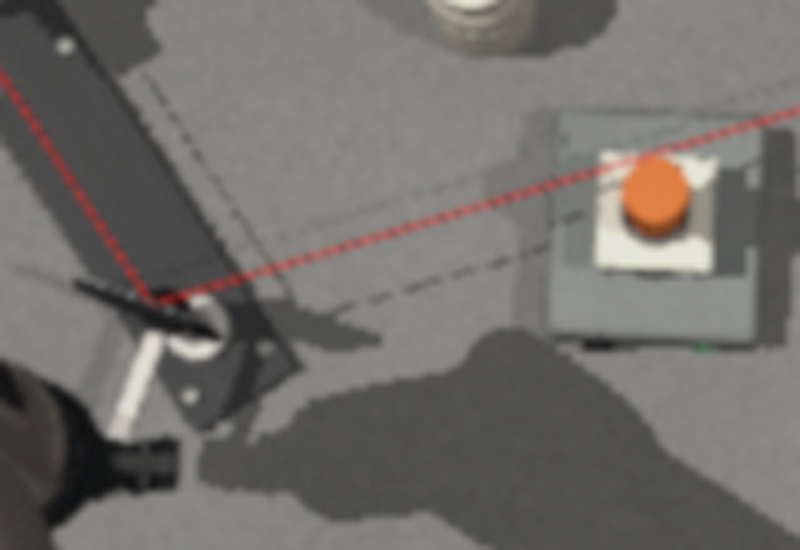

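View pics/b1s.png

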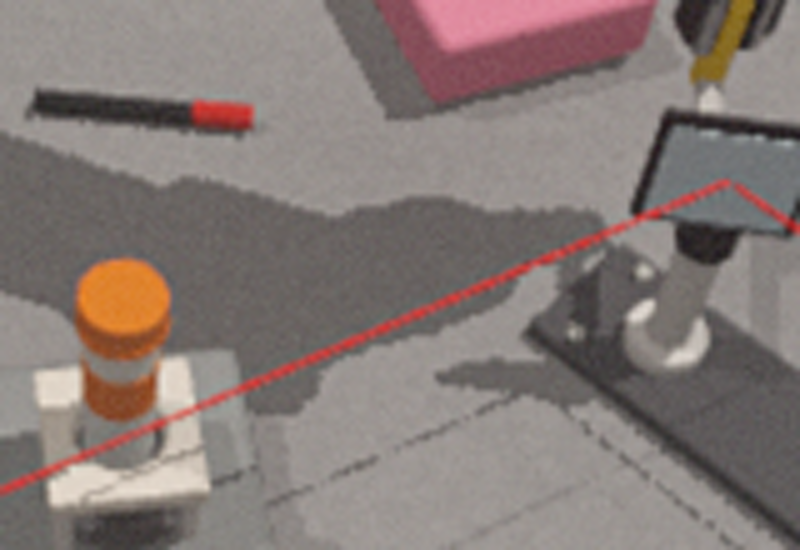

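>>> send_rows(motion="0.35 0.35 0 0.3 -0.5 0 1;0.3 0.25 0 0.2 -0.4 0 1;0 0 0 0 0 0 1")

```text
t: 19.35
eef_pos: [0.4941, 0.2131, 0.1163]
tool_rot: [0.002, 1.0, -0.002, -0.005]
contact_force: [3.4, -4.7, 0.1]
gripper_width: 0.171
```

```bash
sed -i 's/^def back/_C={}\n_cal=calibration\ndef calibration(n):\n    if n not in _C:_C[n]=_cal(n)\n    return _C[n]\ndef back/' h.py; python3 look2.py b2
```

```text
19.35 [0.49409551 0.21309432 0.11632549] [ 0.28 -0.61  0.25] [ 3.36679721 -4.68036802  0.0645993 ] 0.1711900497494606 r 0.09466996866494223 a 43.49863054359613
top 283
 beam deg -80.39125 x at y=-.084: 0.6239545 y range -0.29942240179769647 0.16489391166569656
scene 431
 beam deg -80.241035 x at y=-.084: 0.62469685 y range -0.29938289246169264 0.16432753200930972
```

View pics/b2t.png

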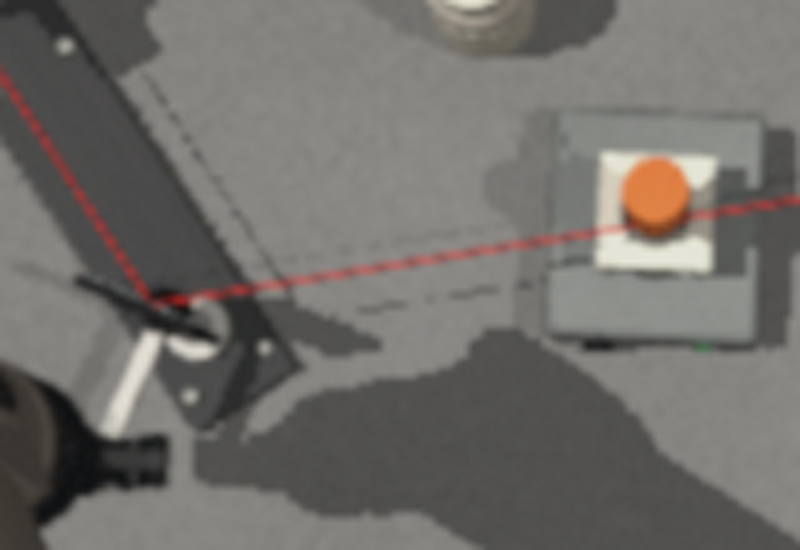

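View pics/b2s.png

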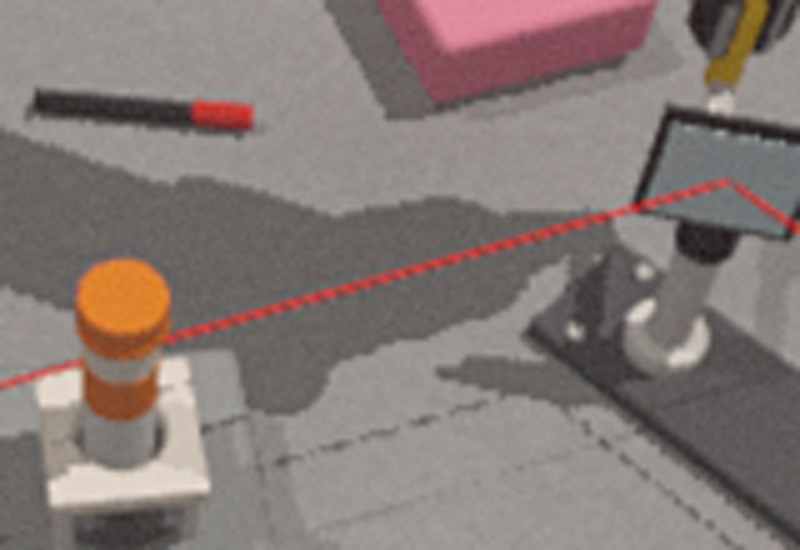

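>>> send_rows(motion="0 -0.1 0 0 0 0 1")

```text
t: 19.53
eef_pos: [0.4939, 0.2125, 0.1163]
tool_rot: [0.002, 1.0, -0.002, -0.005]
contact_force: [-2.3, -1.7, 2.4]
gripper_width: 0.172
```

```bash
python3 look2.py b3
```

```text
19.5333 [0.49390386 0.2124539  0.11630425] [ 0.25 -0.63  0.21] [-2.34987377 -1.66972898  2.39333612] 0.17168683006139607 r 0.09461442436300968 a 43.095331874613166
top 289
 beam deg -79.61543 x at y=-.084: 0.62751746 y range -0.299466320232185 0.16489391166569656
scene 439
 beam deg -79.30428 x at y=-.084: 0.6290561 y range -0.29942986312166037 0.16432753200930972
```

>>> send_rows(motion="0 -0.12 0 0 -0.2 0 1")

```text
t: 19.72
eef_pos: [0.4937, 0.2118, 0.1163]
tool_rot: [0.002, 1.0, -0.002, -0.004]
contact_force: [-1.9, -0.5, 1.9]
gripper_width: 0.173
```

```bash
python3 look2.py b4
```

```text
19.7167 [0.49371016 0.21184052 0.11632357] [ 0.21 -0.44  0.18] [-1.89759082 -0.45734536  1.91900932] 0.17285834859512653 r 0.09457508938317752 a 42.70645592942189
top 287
 beam deg -78.7428 x at y=-.084: 0.6316375 y range -0.2995322523657094 0.16489391166569656
scene 441
 beam deg -78.34054 x at y=-.084: 0.6336019 y range -0.299476215021027 0.16432753200930972
```

View pics/b4t.png

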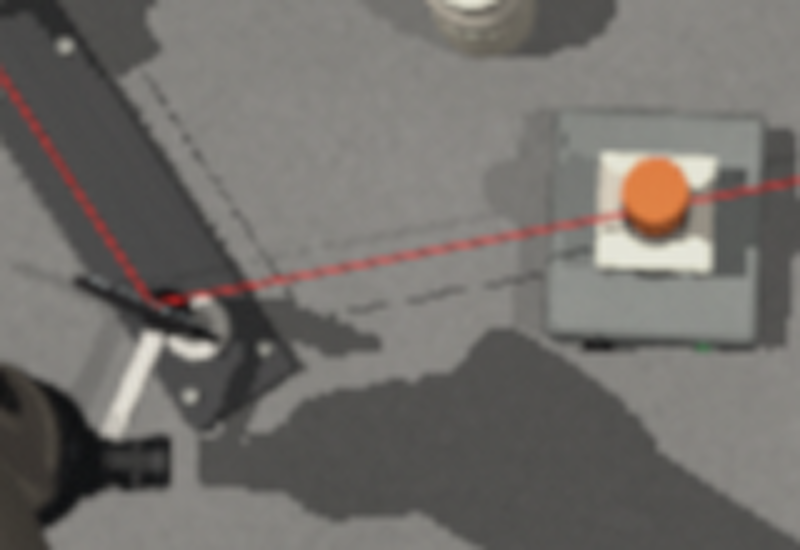

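View pics/b4s.png

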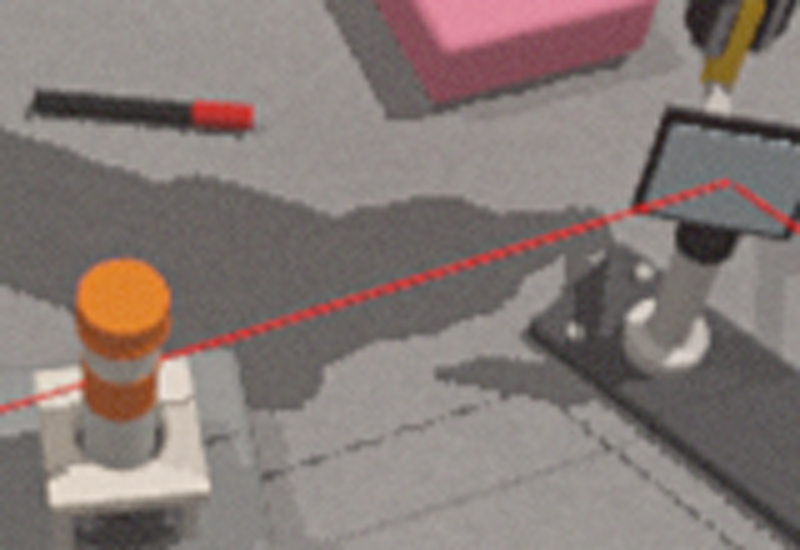

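>>> send_rows(motion="0 -0.03 0 0 0 0 1")

```text
t: 19.9
eef_pos: [0.4936, 0.2116, 0.1163]
tool_rot: [0.002, 1.0, -0.001, -0.004]
contact_force: [-0.5, -1.6, 1.8]
gripper_width: 0.175
```

```bash
python3 - <<'E'
from h import *
for i in range(12): read_camera('wrist')
E
python3 look2.py b5; python3 - <<'E'
from h import *
for n,z in(('tube',0),('bottle',0)):pass
im=read_camera('scene');cv2.imwrite('pics/fin.png',cv2.resize(im[:,:,::-1],(800,600)))
E
```

```text
20.5 [0.49356374 0.21148457 0.11630311] [ 0.21 -0.43  0.17] [-2.26281952 -0.77047071  2.19550028] 0.17431277680442098 r 0.09458610704090889 a 42.47338688156343
top 287
 beam deg -78.17423 x at y=-.084: 0.6343562 y range -0.2995762434846541 0.16489391166569656
scene 447
 beam deg -78.13228 x at y=-.084: 0.634559 y range -0.2994877077449878 0.16432753200930972
```

View pics/fin.png

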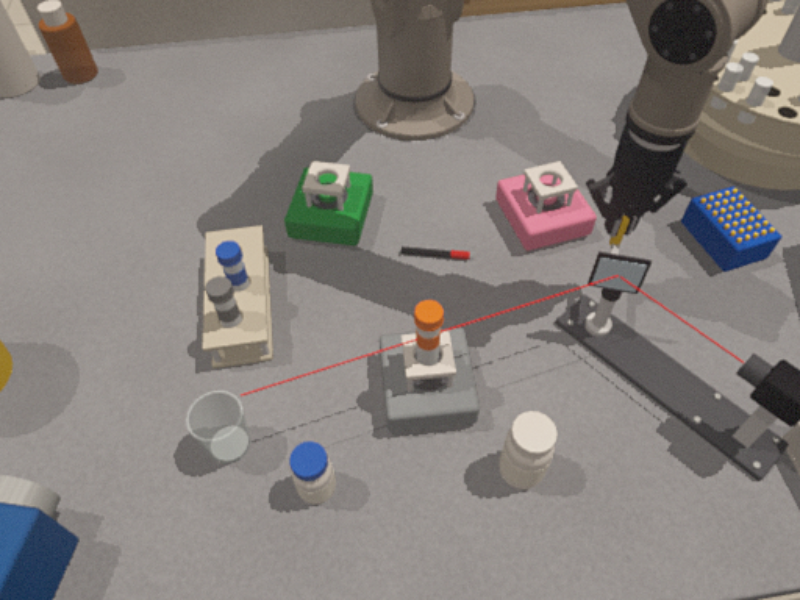

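View pics/b5s.png

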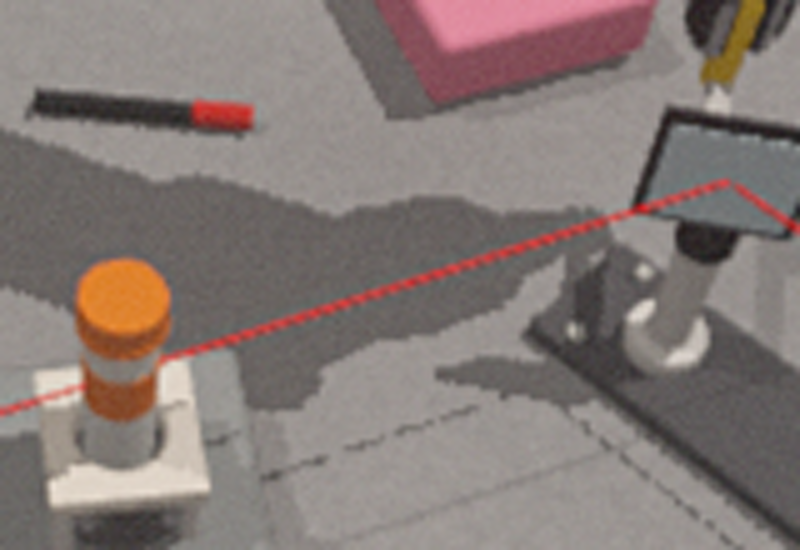

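```bash
python3 -c "
from station import *
print(hand_in())"
```

```text
the job is handed in; nothing more can be done
None
```

I finished the job and handed it in at about 20.5 s. `hand_in()` gave no verdict.

**Mixing:** I took the orange-capped tube from the rack and lowered it through the grey mixer's ring. I held the pad at its stop for about 1.1 s, at 11–14 N with the height no longer changing. After I let go, the tube stood by itself in the ring.

**Mirror:** I gripped the yellow peg and swung the mirror to about 44°, and I am still holding it there. In the last pictures both cameras put the beam at x = 0.634–0.635 m at the tube. That is within about 1 mm of the tube's axis, at the height of the orange band. A 0.6 s wait before handing in showed no drift.

**Checks that failed or disagreed:**
- **First press:** it reached the stop at up to 29 N, but the tool slid about 6 mm in x. The tube leaned on the ring, so I corrected it and pressed again.
- **Tube lean:** the cap sits about 2–3 mm towards the robot from the ring's centre. It is either standing off-centre or leaning by less than 2°. My first rough estimates of the cap's x differed by 6 mm between cameras (0.629–0.635).
- **Camera offset:** the top and scene cameras differed by 2–3 mm in y throughout.
- **Peg grip:** the peg sits off-centre in the pads by a few millimetres, but it is held firmly.

The other tubes, the bottles and the beaker look unmoved in the last picture.

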